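# Stagger the drying trays on their lips

### The job

Stack the drying trays on the empty one, which stays where it stands: first the tray with the pegs, then the one with the dropper bottle, and the soap on top where it can dry. Turn every tray end for end to the one below, so that its runners drop inside the long compartment there, it sits flat on that tray's lips and the end pockets stick out at alternate ends, none of them shut in by the tray directly above. Keep the things in their trays and the bottle upright, and leave everything else on the worktop alone.

Things in the scene. Friction and masses are not known exactly. Their poses are not given: they have to be found in the camera images.
- empty_tray: Empty pale grey plastic tray, bottom of the stack. All four trays are alike: 190 mm long (x), 64 wide (y), 45 high, 0.14 to 0.24 kg empty. Origin: middle of the 190 x 64 outline, level with the underside of the runners, z up. Upright walls 3.5 thick, rim at z = 45, floor z = 5 to 8.5, flat sides to grip across the 64 mm from above.
- peg_tray: Tray with two pegs in its long compartment; shape and axes as empty_tray. In every tray a 9 mm broad cross lip as high as the rim, x = +38 to +47 mm, parts a long compartment (inside x = -91.5 to +38, y = -28.5 to +28.5) from a short end pocket at the +x end (inside x = +47 to +91.5), whose end wall is only 28 mm high.
- dropper_tray: Tray with an upright dropper bottle in its end pocket, its top 111 mm above the tray's origin; shape and axes as empty_tray. Under the floor of every tray a rectangle of round runners stands 5 mm proud, outer faces at x = -88.5 and +35, y = -26 and +26 mm.
- soap_tray: Tray with a bar of soap in its long compartment; shape and axes as empty_tray. Any tray seats on another when turned half a turn in yaw with its origin at x = -53.5, y = 0, z = +40 mm in the lower one's frame: runners inside the lower long compartment with 3 mm (x) and 2.5 mm (y) play each way, floor on the lower rim and cross lip.
- peg_a: Wooden clothes peg 15 x 72 x 12 mm, lying loose in the peg tray; origin at the centre of its underside, own y along it.
- peg_b: The other clothes peg, like peg_a.
- dropper: Brown dropper bottle, 33 mm across, 102 mm high, 0.05 kg, standing loose in the pocket of its tray; origin at the centre of its foot, z up.
- soap: Green bar of soap 44 x 72 x 21 mm, 0.09 kg, lying loose in its tray; origin at the centre of its underside.
- empty_tray_pocket (a point): Centre of the floor of the end pocket of empty_tray (x = +69.25, y = 0, z = 8.5 mm in the tray's frame).
- peg_tray_pocket (a point): Centre of the floor of the end pocket of peg_tray (x = +69.25, y = 0, z = 8.5 mm in the tray's frame).
- dropper_tray_pocket (a point): Centre of the floor of the end pocket of dropper_tray (x = +69.25, y = 0, z = 8.5 mm in the tray's frame).
- soap_tray_pocket (a point): Centre of the floor of the end pocket of soap_tray (x = +69.25, y = 0, z = 8.5 mm in the tray's frame).
- aerosol: Bystander: blue and white aerosol can 52 mm across, 161 mm high, standing; origin at the centre of its foot. Other equipment, up to 0.38 m tall, stands along the back of the worktop, beyond x = 0.67 m.
- softener: Bystander: pink softener jug with a purple cap, 68 x 124 x 242 mm, standing; origin at the centre of its foot.
- polish_tin: Bystander: flat round tin 65 mm across, 29 mm high; origin at the centre of its foot.
- marker: Bystander: marker pen 135 mm long, 17 mm thick, lying; origin under its middle.
- lint_roller: Bystander: lint roller 240 mm long, 48 mm thick, lying; origin under its middle.
- scrub_brush: Bystander: wooden scrubbing brush 57 x 150 x 43 mm, lying; origin under its middle.
There are look-alikes about, which are no part of the job. There is more than one size of the soap; the job needs the middle-sized.

How it is judged:
By the outcome, as a careful person would: the job done as asked, in the order asked, and still so for the second after the job is handed in, with the robot touching nothing.
It also fails if it takes over 72 s, if anything falls off the work surface, if the arm or the gripper's body presses on something with over 40 N, if the wrist force passes 120 N, or if a joint passes its speed limit or range.

### The arm

A 7-joint arm with a two-finger parallel gripper is mounted at the origin on a cart in front of the work surface, level with it; the furniture and walls round the work are solid. World frame = base frame: x ahead of the robot, y to its left, z up, the work surface at z = 0. Lengths are in mm, angles in rad, forces in N, time in s.
With the tool pointing down it reaches from about 425 to 925 mm from the base axis. Payload 6.8 kg.
Tool frame: the origin (TCP) lies on the mounting face of the last link; the fingertips stand 182 mm ahead of it and the grasp point (between the pads) lies 163 mm ahead of it; z points along the fingers, y is the line along which they close (so a half turn about z gives the same grasp; the last joint's range is limited). The gripper opens to 88 mm and grips with 3 to 60 N. Pads are 20 mm wide; open, the fingers measure 115 mm over their backs; the gripper's body (75 mm by 178 mm) begins 61 mm behind the grasp point.
Start: joints at [1.185, 0.477, 0.022, 1.555, -0.011, 1.109, -0.083], TCP at [185.118, -649.133, 404.664] pointing down, gripper open.
Joint ranges: [-2.96, 2.96], [-0.34, 2.1], [-1.41, 1.46], [0.24, 2.44], [-1.37, 4.51], [0.17, 1.92], [-2.96, 2.96]. Speed limits (rad/s): [2.39, 2.39, 3.14, 3.14, 3.14, 3.14, 3.14].

### API

Orientations are given as a unit quaternion [w, x, y, z].
In Python, from station import bot gives the robot as it stands. The module is installed in compiled form; this text tells all that it offers.
- The arm moves only by the shell command python3 -m creep 'ROWS' [FORCE]. ROWS is JSON, a list of rows, each an object with "slide": the shift along the tool's x, y, z in units of 25 mm (1.0 is 25 mm), a list of three; "rotation": the turn, a rotation vector about the tool's x, y, z in units of 6 degrees (1.0 is 6 degrees), a list of three; "fingers": the opening, from -1 (shut) to 1 (fully open). A call has exactly 5 rows; each row is the pose to reach, as a shift and turn from the pose commanded when the call began, along the tool's axes at that moment; what a row does not reach only later rows make up. A row lasts 1/12 s, in which the tool goes at most 41.7 mm and 7.16 degrees, less where a joint would pass 70% of its speed; a pose out of reach is approached as far as the arm can. A call with a gripper value outside its range is refused whole. The fingers move at their own pace and stop on an object; FORCE is the grip in N (left out, the last holds). Time passes only in rows, so rows that repeat a pose let the fingers close, or fill a call up. It gives the time, the measured TCP pose, the force, the opening and the grip force at its end, in the units of the state.
- bot.get_state(): the state, without advancing time (a new reading comes with each control period).
- bot.snapshot(name): name is "scene" or "side" or "wrist"; returns the picture (384x512x3 uint8, blue, green, red); there is no depth.
- bot.camera_params(name): a dict with "fx", "fy", "cx", "cy" (pixels), "cam_to_world" (4x4, takes a point from camera to world coordinates). Camera axes: x right, y down, z forward; pixel columns grow to the right and rows downward; lengths in mm; the calibration is good to about 2 mm. A picture is of the moment at which its call begins: read the wrist's pose just before it. camera_params takes no time and is no camera call; for the wrist camera it gives the pose at the moment of the call.
- bot.hand_in(): hands the job in; it is judged then, once.
Trained networks look in the newest picture that a camera, given by its name, has taken for a name from the list of things; names that differ only in an ending like _2 or _b are one class to them, and where a whole thing is asked for, a point or a joint stands for the part that bears it (a point fixed in the world has none). Each returns a list of dicts, best first, with "conf" (0 to 1); they miss things now and then, are a little off and sometimes report something else, mostly with a low value. They report only what shows in the picture. A call takes as long as a camera call. They do not tell look-alikes from the thing itself.
- bot.spot_in(camera, target): "rect" ([centre column, centre row, width, height] as shares, 0 to 1, of the picture: columns of its width, rows of its height, round what is visible of it).
- bot.trace(camera, target): "mask" (384x512 bool, what is visible of it) and "rect" ([centre column, centre row, width, height] as shares, 0 to 1, of the picture: columns of its width, rows of its height, round what is visible of it).
- bot.landmark_of(camera, target): "position" ([column, row] as shares, 0 to 1, of the picture: columns of its width, rows of its height: a listed point, or the origin of a listed thing).
The state is a dict: "time": time; "joint_pos": joint angles; "qd": joint speeds; "joint_efforts": joint torques, N m; "tcp_pos": TCP position; "eef_rot": TCP orientation; "wrist_force": force on the tool from outside, world axes, zero at the start; "ft_torque": the same for the moment, N m; "grip_width": finger opening in mm; "gripper_force": force on a finger pad.
Only numpy, scipy, OpenCV 4.12 (cv2) and the standard library are available. Lean on these libraries where they do the work, as an engineer would, in place of code of your own. Each camera call takes 0.05 s, during which the arm holds its last target. There are 200 camera calls.

## Working session

There is one attempt and no reset: what is moved stays moved. The work goes in short steps, Python scripts to look and compute and a shell command to move; the robot and the scene stay as the last step left them, time stands still between calls to the robot, and variables do not carry over. Pictures are saved under pics/ and viewed, at most 10 in all, crops included, and the job is handed in when it is done.

```bash
ls; mkdir -p pics
python3 - <<'E'
from station import bot
import cv2,numpy as np
s=bot.get_state();print(s)
for n in("scene","side"):
    im=bot.snapshot(n);cv2.imwrite(f"pics/{n}0.png",cv2.resize(im,(800,600)) )
    p=bot.camera_params(n);print(n,p['fx'],p['cx'],p['cy'],np.round(p['cam_to_world'],3).tolist())
    for t in("empty_tray","peg_tray","dropper_tray","soap_tray","soap","dropper","peg_a","aerosol"):
        print(t,[(np.round(np.array(d['position'])*[512,384]).tolist(),round(d['conf'],2)) for d in bot.landmark_of(n,t)])
E
```

```text
pics
{'time': 0.0, 'joint_pos': array([ 1.18488239,  0.47780711,  0.02235663,  1.55645844, -0.01151347,
        1.10932236, -0.08309565]), 'qd': array([ 0.00065234,  0.0008067 ,  0.00135009, -0.00049686,  0.00030434,
       -0.00115632,  0.00044491]), 'joint_efforts': array([-4.83274889e-04, -5.82848382e+01,  1.53443299e+00, -2.72603953e+01,
       -5.44006575e-02,  1.68991130e-02,  1.38240857e-04]), 'tcp_pos': array([ 185.0451073 , -648.84781522,  403.67410725]), 'eef_rot': array([-9.12682433e-04,  9.90367162e-01,  1.38463039e-01, -1.95840922e-04]), 'wrist_force': array([ 1.33567185, -0.36778164, -0.08993626]), 'ft_torque': array([ 0.00348607, -0.0241412 , -0.02027423]), 'gripper_force': 0.0, 'grip_width': 87.82092070308352}
scene 394.93734794652806 257.9721146618991 193.97374663050564 [[0.859, -0.39, 0.333, -87.665], [-0.513, -0.644, 0.568, -859.113], [-0.008, -0.658, -0.753, 1286.129], [0.0, 0.0, 0.0, 1.0]]
empty_tray [([251.0, 193.0], 0.73)]
peg_tray [([305.0, 233.0], 0.82)]
dropper_tray [([221.0, 160.0], 0.74), ([227.0, 151.0], 0.18)]
soap_tray [([320.0, 285.0], 0.64)]
soap [([274.0, 215.0], 0.56), ([342.0, 253.0], 0.55)]
dropper [([230.0, 150.0], 0.46)]
peg_a [([313.0, 230.0], 0.6), ([308.0, 236.0], 0.51)]
aerosol [([300.0, 202.0], 0.73)]
side 358.67936393263 255.067495864677 189.8730113666306 [[0.878, -0.413, 0.242, 154.413], [-0.479, -0.768, 0.425, -470.354], [0.01, -0.489, -0.872, 1191.86], [0.0, 0.0, 0.0, 1.0]]
empty_tray [([250.0, 189.0], 0.66)]
peg_tray [([301.0, 244.0], 0.7)]
dropper_tray [([213.0, 144.0], 0.66)]
soap_tray [([315.0, 310.0], 0.65)]
soap [([306.0, 311.0], 0.67), ([190.0, 120.0], 0.67), ([270.0, 217.0], 0.54), ([341.0, 267.0], 0.44), ([222.0, 131.0], 0.18)]
dropper [([311.0, 246.0], 0.58), ([221.0, 130.0], 0.57)]
peg_a [([302.0, 199.0], 0.67), ([310.0, 249.0], 0.54), ([312.0, 240.0], 0.52), ([242.0, 230.0], 0.17)]
aerosol [([302.0, 198.0], 0.66), ([307.0, 311.0], 0.62)]
```

View pics/scene0.png

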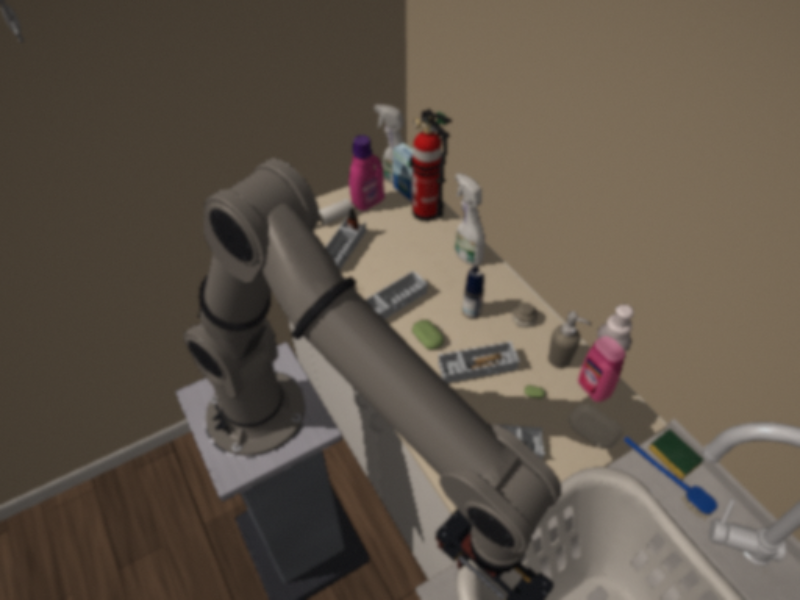

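View pics/side0.png

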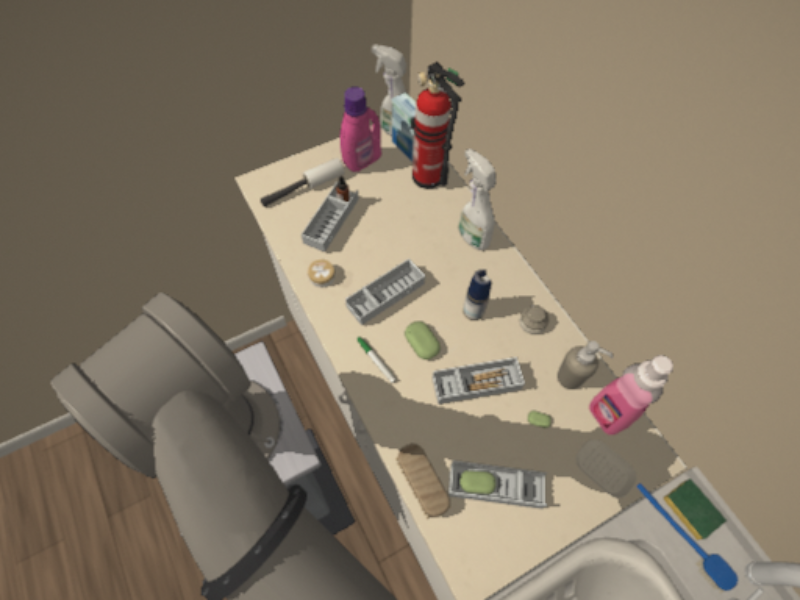

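Side picture (800x600): dropper tray (330,215), bottle in the upper pocket; empty tray (387,292), pocket at lower left; peg tray (478,380), pocket at left; soap tray (498,482), pocket at right. Soaps: (422,340) large, (539,419) small, (478,482) in the tray, the middle one. Bystanders near the arm path: aerosol (477,295), tin (321,271), marker (377,360), brush (424,480).

```bash
cat > h.py <<'E'
import numpy as np,cv2,pickle
from scipy.spatial.transform import Rotation as Ro
from scipy.optimize import minimize,least_squares
from station import bot
def cam(n):
    p=bot.camera_params(n);T=np.array(p['cam_to_world']);return (np.array([[p['fx'],0,p['cx']],[0,p['fy'],p['cy']],[0,0,1]]),T)
def proj(c,P):
    K,T=c;q=(np.atleast_2d(P)-T[:3,3])@T[:3,:3];q=q@K.T;return q[:,:2]/q[:,2:]
def onplane(c,uv,z):
    K,T=c;d=T[:3,:3]@np.linalg.solve(K,[*uv,1]);return T[:3,3]+d*(z-T[2,3])/d[2]
def pose(x,y,yaw,P,z=0):
    c,s=np.cos(yaw),np.sin(yaw);return np.asarray(P)@np.array([[c,s,0],[-s,c,0],[0,0,1]])+[x,y,z]
BOX=np.array([[sx*95,sy*32,z] for sx in(-1,1) for sy in(-1,1) for z in((5,45) if sx<0 else (5,28))]+[[47,sy*32,45] for sy in(-1,1)]+[[91.5,sy*32,45] for sy in (-1,1)],float)
def tri(c1,u1,c2,u2):
    A=[];b=[]
    for c,u in((c1,u1),(c2,u2)):
        d=c[1][:3,:3]@np.linalg.solve(c[0],[*u,1]);d/=np.linalg.norm(d);M=np.eye(3)-np.outer(d,d);A.append(M);b.append(M@c[1][:3,3])
    return np.linalg.lstsq(np.vstack(A),np.hstack(b),rcond=None)[0]
def fit(views,x0,z=0):
    # views: list of (cam,mask); silhouette IoU on a 3x enlarged grid
    S=3
    big=[(c,cv2.resize(m.astype(np.uint8),None,fx=S,fy=S,interpolation=cv2.INTER_NEAREST)) for c,m in views]
    def cost(p):
        t=0
        for c,m in big:
            h=cv2.convexHull(((proj(c,pose(*p,BOX,z))+.5)*S).astype(np.float32)).astype(int)
            r=np.zeros_like(m);cv2.fillConvexPoly(r,h,1);t+=1-(r&m).sum()/max((r|m).sum(),1)
        return t/len(big)
    f=lambda q:cost([q[0],q[1],q[2]/100])
    sim=np.array([[x0[0],x0[1],x0[2]*100]]*4,float)+np.array([[0,0,0],[20,0,0],[0,20,0],[0,0,15]])
    r=minimize(f,sim[0],method='Nelder-Mead',options=dict(initial_simplex=sim,xatol=.2,fatol=1e-4))
    r=minimize(f,r.x,method='Nelder-Mead',options=dict(initial_simplex=r.x+np.array([[0,0,0],[6,0,0],[0,6,0],[0,0,6]]),xatol=.1,fatol=1e-4))
    return np.array([r.x[0],r.x[1],r.x[2]/100]),r.fun
def tool():
    s=bot.get_state();q=s['eef_rot'];return s['tcp_pos'],Ro.from_quat([q[1],q[2],q[3],q[0]]),s
def go(x,y,z,yaw):
    "target TCP, tool down; yaw = world heading of tool y axis (mod pi), nearest"
    p,R,s=tool();ty=R.as_matrix()[:,1];cur=np.arctan2(ty[1],ty[0])
    yaw=cur+(yaw-cur+np.pi/2)%np.pi-np.pi/2
    return goexact(x,y,z,yaw)
def goexact(x,y,z,yaw):
    p,R,s=tool();Y=np.array([np.cos(yaw),np.sin(yaw),0]);Z=np.array([0,0,-1.]);M=np.column_stack([np.cross(Y,Z),Y,Z])
    d=R.inv().apply(np.array([x,y,z])-p)/25;r=(R.inv()*Ro.from_matrix(M)).as_rotvec(degrees=True)/6
    print('slide',np.round(d,2).tolist(),'rot',np.round(r,2).tolist(),'mm',round(25*np.linalg.norm(d)),'t',round(s['time'],2))
E
python3 - <<'E'
from h import *
c=cam('side');bot.snapshot('side');out={}
G={"empty_tray":(387,292,362,308),"peg_tray":(478,380,445,385),"dropper_tray":(330,215,345,190),"soap_tray":(498,482,535,486)}
for t,g in G.items():
    ds=bot.trace('side',t);a=onplane(c,np.array(g[:2])*.64,25);b=onplane(c,np.array(g[2:])*.64,25)
    best=[(fit([(c,d['mask'])],[a[0],a[1],np.arctan2(b[1]-a[1],b[0]-a[0])]),d['conf']) for d in ds[:1]]
    for (p,e),cf in best: print(t,p.round(2),round(e,3),cf,pose(*p,[69.25,0,8.5]).round())
    out[t]=best[0][0][0]
for t,uv in dict(softener=(357,165),tin=(321,278),aero=(473,315),marker=(377,360),brush=(424,485),pump=(570,380),big=(422,345),small=(539,422),roller=(300,190)).items(): print(t,onplane(c,np.array(uv)*.64,0).round())
print([(d['conf'],(np.array(d['rect'])*[800,600,800,600]).round()) for d in bot.spot_in('side','soap')])
T=cam('wrist');p,R,s=tool();print('wrist cam in tool',R.inv().apply(T[1][:3,3]-p).round(1),(R.as_matrix().T@T[1][:3,:3]).round(3).tolist(),T[0].round().tolist(),R.as_matrix().round(2).tolist())
pickle.dump(out,open('side.pkl','wb'))
E
```

```text
empty_tray [460.46 129.16  -2.96] 0.075 0.84 [392. 117.   8.]
peg_tray [ 531.01 -167.17    2.82] 0.202 0.87 [ 465. -145.    8.]
dropper_tray [438.12 394.56   0.63] 0.155 0.71 [494. 436.   8.]
soap_tray [ 446.56 -373.09   -0.62] 0.224 0.93 [ 503. -413.    8.]
softener [585. 538.   0.]
tin [341. 249.   0.]
aero [618. -18.  -0.]
marker [362. -12.   0.]
brush [ 319. -303.    0.]
pump [ 723. -262.    0.]
big [471. -28.   0.]
small [ 604. -308.    0.]
roller [408. 531.   0.]
[(0.85, array([423., 339.,  34.,  43.])), (0.64, array([481., 484.,  34.,  21.]))]
wrist cam in tool [84.5 -0.8 20.5] [[0.001, -0.952, -0.306], [1.0, 0.001, 0.001], [-0.0, -0.306, 0.952]] [[306.0, 0.0, 259.0], [0.0, 306.0, 193.0], [0.0, 0.0, 1.0]] [[0.96, 0.27, 0.0], [0.27, -0.96, -0.0], [0.0, 0.0, -1.0]]
```

```bash
cat >> h.py <<'E'
def M(yaw):
    Y=np.array([np.cos(yaw),np.sin(yaw),0]);Z=np.array([0,0,-1.]);return Ro.from_matrix(np.column_stack([np.cross(Y,Z),Y,Z]))
def plan(x,y,z,yawdeg,n,p=None,sgn=0):
    "n calls; print end slide/rot of each call. yawdeg heading of tool y; sgn forces turning direction"
    p0,R,s=tool();ty=R.as_matrix()[:,1];cur=np.degrees(np.arctan2(ty[1],ty[0]))
    d=(yawdeg-cur+180)%360-180
    if sgn and d*sgn<0:d+=360*sgn
    P=np.array([x,y,z]);a=p0;Ra=R
    for i in range(1,n+1):
        b=p0+(P-p0)*i/n;Rb=M(np.radians(cur+d*i/n))
        print(i,'slide',np.round(Ra.inv().apply(b-a)/25,2).tolist(),'rot',np.round((Ra.inv()*Rb).as_rotvec(degrees=True)/6,2).tolist());a,Ra=b,Rb
    print('tcp',p0.round(1),'yaw',round(cur,2),'t',round(s['time'],2),'F',s['wrist_force'].round(1),'w',round(s['grip_width'],1))
E
python3 - <<'E'
from h import *
c=cam('side');bot.snapshot('side');o=pickle.load(open('side.pkl','rb'))
for t in o:
    d=bot.trace('side',t)[0];m=np.zeros((384,512),np.uint8);h=cv2.convexHull(cv2.findNonZero(d['mask'].astype(np.uint8)));cv2.fillConvexPoly(m,h,1)
    p,e=fit([(c,m)],o[t]);print(t,p.round(2),round(e,3));o[t]=p
pickle.dump(o,open('side.pkl','wb'))
plan(565,-302,460,67.6,4)
E
```

```text
empty_tray [460.54 129.04  -2.99] 0.041
peg_tray [ 533.   -166.34    2.8 ] 0.042
dropper_tray [438.38 394.18   0.6 ] 0.093
soap_tray [ 445.36 -373.91   -0.61] 0.059
1 slide [4.61, -2.3, -0.55] rot [0.0, 0.0, -5.9]
2 slide [5.08, 0.8, -0.55] rot [0.0, 0.0, -5.9]
3 slide [3.68, 3.6, -0.55] rot [0.0, 0.0, -5.9]
4 slide [0.91, 5.06, -0.55] rot [0.0, 0.0, -5.9]
tcp [ 185.1 -649.1  404.7] yaw -74.08 t 1.45 F [ 0.5  0.1 -0.5] w 87.9
```

```bash
python3 -m creep '[{"slide":[0.9,-0.5,-0.6],"rotation":[0,0,-1.2],"fingers":1},{"slide":[1.8,-0.9,-1.1],"rotation":[0,0,-2.4],"fingers":1},{"slide":[2.8,-1.4,-1.6],"rotation":[0,0,-3.5],"fingers":1},{"slide":[3.7,-1.8,-2],"rotation":[0,0,-4.7],"fingers":1},{"slide":[4.6,-2.3,-2.2],"rotation":[0,0,-5.9],"fingers":1}]'
python3 -m creep '[{"slide":[1,0.2,0],"rotation":[0,0,-1.2],"fingers":1},{"slide":[2,0.3,0],"rotation":[0,0,-2.4],"fingers":1},{"slide":[3,0.5,0],"rotation":[0,0,-3.5],"fingers":1},{"slide":[4,0.6,0],"rotation":[0,0,-4.7],"fingers":1},{"slide":[5.1,0.8,0],"rotation":[0,0,-5.9],"fingers":1}]'
python3 -m creep '[{"slide":[0.7,0.7,0],"rotation":[0,0,-1.2],"fingers":1},{"slide":[1.5,1.4,0],"rotation":[0,0,-2.4],"fingers":1},{"slide":[2.2,2.2,0],"rotation":[0,0,-3.5],"fingers":1},{"slide":[2.9,2.9,0],"rotation":[0,0,-4.7],"fingers":1},{"slide":[3.7,3.6,0],"rotation":[0,0,-5.9],"fingers":1}]'
python3 -m creep '[{"slide":[0.2,1,0],"rotation":[0,0,-1.2],"fingers":1},{"slide":[0.4,2,0],"rotation":[0,0,-2.4],"fingers":1},{"slide":[0.5,3,0],"rotation":[0,0,-3.5],"fingers":1},{"slide":[0.7,4,0],"rotation":[0,0,-4.7],"fingers":1},{"slide":[0.9,5.1,0],"rotation":[0,0,-5.9],"fingers":1}]'
cat > look.py <<'E'
import sys
from h import *
# usage: look.py name tray...
o=pickle.load(open('side.pkl','rb'));im=bot.snapshot('wrist');c=cam('wrist');V=[]
for t in sys.argv[2:]:
    ds=bot.trace('wrist',t)
    if not ds: print(t,'none');continue
    d=min(ds,key=lambda d:np.linalg.norm(np.array(d['rect'][:2])*[512,384]-proj(c,[*o[t][:2],25])[0])+100*(1-d['conf']))
    m=np.zeros((384,512),np.uint8);cv2.fillConvexPoly(m,cv2.convexHull(cv2.findNonZero(d['mask'].astype(np.uint8))),1)
    p,e=fit([(c,m)],o[t]);V.append((t,c,m,p))
    print(t,'conf',round(d['conf'],2),'pose',p.round(2),'iou-err',round(e,3))
    for k in(t,t+'_pocket'):
        L=bot.landmark_of('wrist',k);print('  ',k,[(np.round(onplane(c,np.array(l['position'])*[512,384],0 if k==t else 8.5)).tolist()[:2],round(l['conf'],2)) for l in L])
    print('   fit pocket',pose(*p,[69.25,0,8.5]).round())
    cv2.polylines(im,[cv2.convexHull(proj(c,pose(*p,BOX)).astype(np.float32)).astype(int)],True,(0,0,255),1)
pickle.dump(V,open(f'{sys.argv[1]}.pkl','wb'))
cv2.imwrite(f'pics/{sys.argv[1]}.png',cv2.resize(im,(800,600)))
E
python3 look.py A soap_tray peg_tray; python3 -c "
from h import *
p,R,s=tool();print(p,R.as_matrix()[:,1],s['joint_pos'])"
```

```text
time: 1.87
tcp_pos: [281.0, -561.7, 461.4]
eef_rot: [0.001, 0.9, 0.435, 0.0]
wrist_force: [-0.1, 0.6, -0.1]
grip_width: 87.9
gripper_force: 0.0
time: 2.28
tcp_pos: [375.6, -474.8, 459.8]
eef_rot: [0.0, 0.726, 0.687, -0.0]
wrist_force: [-0.6, -0.0, 0.4]
grip_width: 88.1
gripper_force: 0.0
time: 2.7
tcp_pos: [471.4, -388.0, 459.8]
eef_rot: [0.0, 0.483, 0.875, -0.0]
wrist_force: [1.2, -0.9, -0.1]
grip_width: 88.1
gripper_force: 0.0
time: 3.12
tcp_pos: [567.6, -301.7, 459.7]
eef_rot: [-0.0, 0.195, 0.981, -0.0]
wrist_force: [-0.3, -0.1, 0.6]
grip_width: 87.8
gripper_force: 0.0
soap_tray none
peg_tray conf 0.62 pose [ 592.68 -223.06    2.87] iou-err 0.919
   peg_tray [([530.0, -162.0], 0.93)]
   peg_tray_pocket [([468.0, -141.0], 0.63)]
   fit pocket [ 526. -205.    8.]
[ 566.73336545 -302.64068989  459.46255954] [ 3.89108500e-01  9.21191667e-01 -6.98231861e-04] [ 0.82330352  0.44506881 -0.60006598  1.54153705  0.26096985  1.23641638
  1.35363417]
```

View pics/A.png

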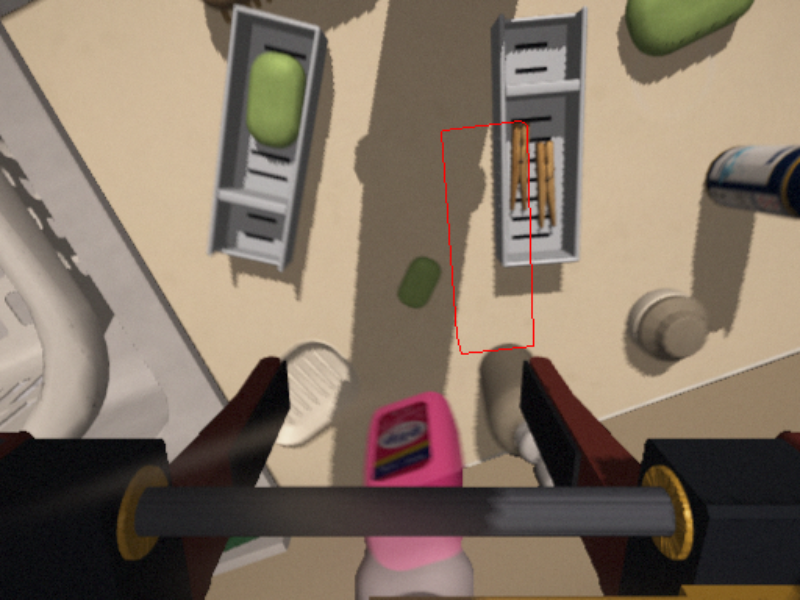

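Wrist picture A (800x600): soap tray with soap (275,100), pocket at the bottom (250,230); peg tray (540,140), pocket at the top (533,55). Soap candidates: big one (690,15), small one (420,282), and the one in the tray (275,100), which is middle-sized and the right choice. The red fit is wrong, because the mask was bad.

Run:
```python
from h import *
im=bot.snapshot('wrist');c=cam('wrist')
for t in('soap_tray','peg_tray','empty_tray'):
    for d in bot.trace('wrist',t): print(t,round(d['conf'],2),(np.array(d['rect'])*[800,600,800,600]).round(),d['mask'].sum())
# corners read by eye (800 scale), model pts
def cf(obs,mod,x0):
    u=np.array(obs)/1.5625;f=lambda p:(proj(c,pose(*p,np.array(mod)))-u).ravel()
    r=least_squares(f,x0,x_scale=[10,10,.1]);print(r.x.round(3),'res px',np.abs(r.fun).round(1).tolist());return r.x
o=pickle.load(open('side.pkl','rb'))
print(cf([(503,265),(579,260)],[(-95,32,45),(-95,-32,45)],o['peg_tray']))
print(proj(c,pose(*o['peg_tray'],BOX)).round()*1.5625)
b=cv2.resize(im[0:185,120:390],None,fx=2.9,fy=2.9,interpolation=cv2.INTER_CUBIC);cv2.imwrite('pics/crop1.png',b)
```

```text
soap_tray 0.86 [268. 138. 129. 267.] 7360
peg_tray 0.58 [540. 137.  96. 258.] 8074
peg_tray 0.58 [751. 182.  99.  78.] 2411
[ 527.33  -168.458    2.81 ] res px [0.1, 0.0, 0.1, 0.0]
[ 527.32965171 -168.4582152     2.80979068]
[[567.1875 254.6875]
 [582.8125 265.625 ]
 [498.4375 259.375 ]
 [506.25   270.3125]
 [576.5625  23.4375]
 [587.5     15.625 ]
 [496.875   29.6875]
 [503.125   21.875 ]
 [592.1875  82.8125]
 [507.8125  87.5   ]
 [595.3125  15.625 ]
 [507.8125  21.875 ]]
```

View pics/crop1.png

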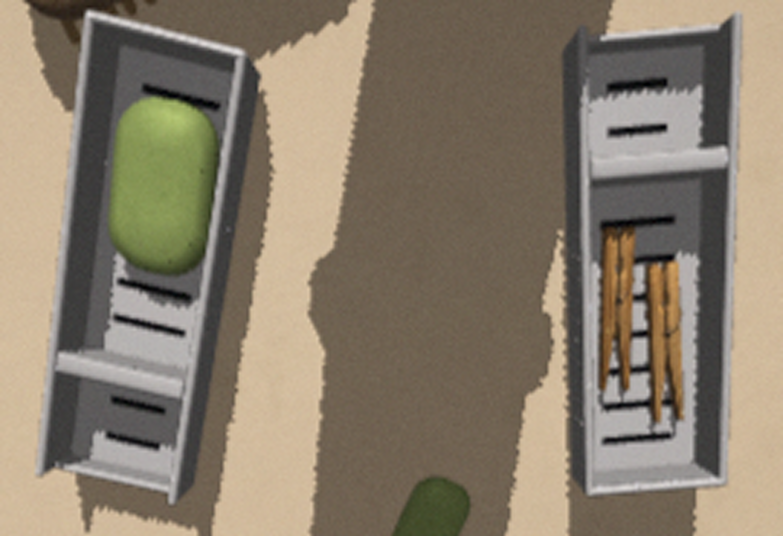

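Crop confirms it: the soap in its tray is between the big and small ones, and the peg tray holds two pegs. The pocket end's side walls reach full height, so I'll correct the model. Next, look at the empty tray at the placing heading.

```bash
sed -i 's/^BOX=.*/BOX=np.array([[sx*95,sy*32,z] for sx in(-1,1) for sy in(-1,1) for z in (5,45)],float)/' h.py
python3 - <<'E'
from h import *
o=pickle.load(open('side.pkl','rb'));c=cam('wrist')
def cf(t,u,s):
    mod=np.array([(-95,32*s,45),(-95,-32*s,45),(95,32*s,45),(95,-32*s,45)])
    f=lambda p:(proj(c,pose(*p,mod))-u).ravel();r=least_squares(f,o[t],x_scale=[10,10,.1]);print(t,r.x.round(3),r.fun.round(1).tolist())
cf('peg_tray',np.array([(322.8,169.7),(369,166.2),(321,10.3),(375.2,5.2)]),1)
cf('soap_tray',np.array([(151,4.8),(203.8,17.9),(133.8,163.8),(180.3,172.4)]),-1)
plan(530,140,390,98.7,3)
E
python3 look.py A2 soap_tray peg_tray
```

```text
peg_tray [ 529.406 -170.048    2.818] [-1.1, 1.8, 1.4, 1.8, -1.4, -1.4, 1.2, -1.2]
soap_tray [ 444.981 -374.723   -0.623] [-1.5, -1.4, 1.6, -0.4, -1.0, 0.4, 0.8, 2.3]
1 slide [2.75, 5.25, 0.93] rot [-0.01, -0.0, -1.76]
2 slide [1.74, 5.67, 0.93] rot [0.0, 0.0, -1.76]
3 slide [0.67, 5.89, 0.93] rot [0.0, 0.0, -1.76]
tcp [ 566.4 -303.2  459.7] yaw 67.06 t 3.57 F [0.5 0.2 0.1] w 87.9
soap_tray conf 0.95 pose [ 444.14 -375.04   -0.63] iou-err 0.017
   soap_tray [([441.0, -375.0], 0.6)]
   soap_tray_pocket []
   fit pocket [ 500. -416.    8.]
peg_tray conf 0.56 pose [ 529.69 -169.19    2.82] iou-err 0.023
   peg_tray [([529.0, -172.0], 0.62)]
   peg_tray_pocket [([463.0, -149.0], 0.87)]
   fit pocket [ 464. -147.    8.]
```

```bash
python3 -m creep '[{"slide":[0.5,1,0.2],"rotation":[0,0,-0.4],"fingers":1},{"slide":[1.1,2.1,0.3],"rotation":[0,0,-0.7],"fingers":1},{"slide":[1.6,3.1,0.5],"rotation":[0,0,-1.1],"fingers":1},{"slide":[2.2,4.2,0.7],"rotation":[0,0,-1.4],"fingers":1},{"slide":[2.75,5.25,0.9],"rotation":[0,0,-1.8],"fingers":1}]'
python3 -m creep '[{"slide":[0.3,1.1,0.2],"rotation":[0,0,-0.4],"fingers":1},{"slide":[0.7,2.3,0.3],"rotation":[0,0,-0.7],"fingers":1},{"slide":[1,3.4,0.5],"rotation":[0,0,-1.1],"fingers":1},{"slide":[1.4,4.5,0.7],"rotation":[0,0,-1.4],"fingers":1},{"slide":[1.75,5.7,0.9],"rotation":[0,0,-1.8],"fingers":1}]'
python3 -m creep '[{"slide":[0.15,1.2,0.2],"rotation":[0,0,-0.4],"fingers":1},{"slide":[0.3,2.4,0.4],"rotation":[0,0,-0.7],"fingers":1},{"slide":[0.4,3.5,0.6],"rotation":[0,0,-1.1],"fingers":1},{"slide":[0.55,4.7,0.8],"rotation":[0,0,-1.4],"fingers":1},{"slide":[0.7,5.9,0.9],"rotation":[0,0,-1.8],"fingers":1}]'
python3 look.py E empty_tray dropper_tray; python3 -c "
from h import *
p,R,s=tool();print(p,s['joint_pos'].round(2));plan(464,-144,390,-109.6,6,sgn=-1)"
```

```text
time: 4.33
tcp_pos: [554.2, -152.9, 437.1]
eef_rot: [0.0, 0.104, 0.995, -0.0]
wrist_force: [1.1, 0.0, -0.0]
grip_width: 87.9
gripper_force: 0.0
time: 4.75
tcp_pos: [540.9, -4.9, 414.6]
eef_rot: [0.0, 0.01, 1.0, -0.0]
wrist_force: [0.0, -0.5, -1.0]
grip_width: 87.9
gripper_force: 0.0
time: 5.17
tcp_pos: [526.6, 143.1, 391.8]
eef_rot: [-0.0, -0.084, 0.996, -0.0]
wrist_force: [0.5, -0.6, 0.4]
grip_width: 87.4
gripper_force: 0.0
empty_tray conf 0.93 pose [456.72 134.77  -2.98] iou-err 0.02
   empty_tray [([457.0, 131.0], 0.84)]
   empty_tray_pocket [([387.0, 120.0], 0.72)]
   fit pocket [388. 124.   8.]
dropper_tray conf 0.75 pose [433.09 400.38   0.64] iou-err 0.021
   dropper_tray [([434.0, 401.0], 0.85)]
   dropper_tray_pocket [([494.0, 448.0], 0.87), ([345.0, 254.0], 0.69)]
   fit pocket [489. 442.   8.]
[527.38833323 140.45328608 392.11934107] [ 0.31  0.4  -0.86  1.84  0.35  1.06  1.05]
1 slide [0.73, -1.8, 0.02] rot [-0.01, 0.0, 5.81]
2 slide [-0.43, -1.89, 0.01] rot [0.0, 0.0, 5.81]
3 slide [-1.44, -1.31, 0.01] rot [0.0, 0.0, 5.81]
4 slide [-1.93, -0.25, 0.01] rot [0.0, 0.0, 5.81]
5 slide [-1.73, 0.89, 0.01] rot [0.0, 0.0, 5.81]
6 slide [-0.91, 1.72, 0.01] rot [0.0, 0.0, 5.81]
tcp [527.4 140.5 392.1] yaw 99.46 t 5.52 F [-0.4 -0.7 -0.5] w 87.9
```

View pics/E.png

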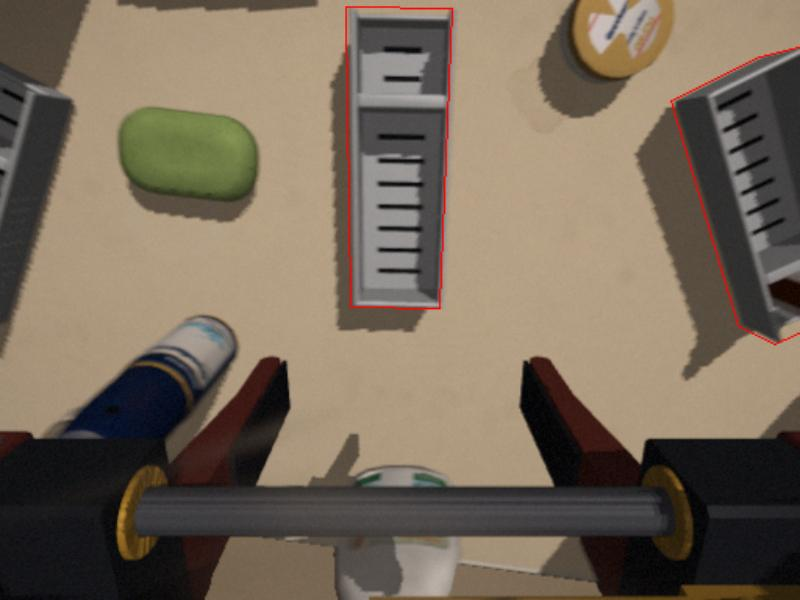

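Picture E: empty tray at (400,155) with its pocket at the top; the red outline fits tightly, and a spray bottle stands at (400,530). The arm was still settling, so I'll repeat the look with the pose read before the picture.

```bash
sed -i "s/im=bot.snapshot('wrist');c=cam('wrist')/c=cam('wrist');im=bot.snapshot('wrist')/" look.py
python3 look.py E empty_tray; python3 look.py E2 empty_tray;python3 -c "
from h import *
p,R,s=tool();print(p)"
python3 -m creep '[{"slide":[0.15,-0.4,0],"rotation":[0,0,1.2],"fingers":1},{"slide":[0.3,-0.7,0],"rotation":[0,0,2.3],"fingers":1},{"slide":[0.4,-1.1,0],"rotation":[0,0,3.5],"fingers":1},{"slide":[0.6,-1.4,0],"rotation":[0,0,4.6],"fingers":1},{"slide":[0.7,-1.8,0],"rotation":[0,0,5.8],"fingers":1}]'
python3 -m creep '[{"slide":[-0.1,-0.4,0],"rotation":[0,0,1.2],"fingers":1},{"slide":[-0.2,-0.7,0],"rotation":[0,0,2.3],"fingers":1},{"slide":[-0.25,-1.1,0],"rotation":[0,0,3.5],"fingers":1},{"slide":[-0.3,-1.5,0],"rotation":[0,0,4.6],"fingers":1},{"slide":[-0.4,-1.9,0],"rotation":[0,0,5.8],"fingers":1}]'
python3 -m creep '[{"slide":[-0.3,-0.3,0],"rotation":[0,0,1.2],"fingers":1},{"slide":[-0.6,-0.5,0],"rotation":[0,0,2.3],"fingers":1},{"slide":[-0.9,-0.8,0],"rotation":[0,0,3.5],"fingers":1},{"slide":[-1.2,-1,0],"rotation":[0,0,4.6],"fingers":1},{"slide":[-1.4,-1.3,0],"rotation":[0,0,5.8],"fingers":1}]'
python3 -m creep '[{"slide":[-0.4,-0.05,0],"rotation":[0,0,1.2],"fingers":1},{"slide":[-0.8,-0.1,0],"rotation":[0,0,2.3],"fingers":1},{"slide":[-1.2,-0.15,0],"rotation":[0,0,3.5],"fingers":1},{"slide":[-1.5,-0.2,0],"rotation":[0,0,4.6],"fingers":1},{"slide":[-1.9,-0.25,0],"rotation":[0,0,5.8],"fingers":1}]'
python3 -c "
from h import *
plan(464,-144,390,-109.6,2,sgn=-1);print(bot.get_state()['joint_pos'])"
```

```text
empty_tray conf 0.86 pose [457.8  127.41  -2.99] iou-err 0.022
   empty_tray [([462.0, 124.0], 0.87)]
   empty_tray_pocket [([388.0, 116.0], 0.64)]
   fit pocket [389. 117.   8.]
empty_tray conf 0.62 pose [458.23 127.15  -2.99] iou-err 0.033
   empty_tray [([458.0, 125.0], 0.66)]
   empty_tray_pocket [([388.0, 115.0], 0.81)]
   fit pocket [390. 117.   8.]
[526.99475482 141.683012   392.22449965]
time: 6.33
tcp_pos: [516.8, 94.5, 392.2]
eef_rot: [-0.0, 0.22, 0.975, 0.0]
wrist_force: [-0.1, 0.1, -0.4]
grip_width: 88.3
gripper_force: 0.0
time: 6.75
tcp_pos: [505.8, 47.1, 392.2]
eef_rot: [0.0, 0.502, 0.865, 0.0]
wrist_force: [-0.6, -0.1, -0.5]
grip_width: 88.4
gripper_force: 0.0
time: 7.17
tcp_pos: [495.6, 0.2, 392.2]
eef_rot: [0.0, 0.737, 0.675, 0.0]
wrist_force: [0.2, 0.5, -0.2]
grip_width: 87.8
gripper_force: 0.0
time: 7.58
tcp_pos: [485.3, -46.1, 392.3]
eef_rot: [-0.0, 0.905, 0.425, 0.0]
wrist_force: [-0.5, 0.2, -0.8]
grip_width: 87.7
gripper_force: 0.0
1 slide [-1.78, 0.92, 0.04] rot [-0.0, -0.0, 5.82]
2 slide [-0.93, 1.78, 0.05] rot [0.0, 0.0, 5.82]
tcp [485.3 -46.1 392.3] yaw -39.73 t 7.58 F [-0.5  0.2 -0.8] w 87.7
[ 0.30025031  0.20717898 -0.37770447  1.98544738  0.09219077  0.96496026
 -0.81615407]
```

```bash
python3 -m creep '[{"slide":[-0.4,0.2,0],"rotation":[0,0,1.2],"fingers":1},{"slide":[-0.7,0.4,0],"rotation":[0,0,2.3],"fingers":1},{"slide":[-1.1,0.6,0],"rotation":[0,0,3.5],"fingers":1},{"slide":[-1.4,0.7,0],"rotation":[0,0,4.6],"fingers":1},{"slide":[-1.8,0.9,0],"rotation":[0,0,5.8],"fingers":1}]'
python3 -m creep '[{"slide":[-0.3,0.5,0],"rotation":[0,0,1.5],"fingers":1},{"slide":[-0.5,0.9,0],"rotation":[0,0,3],"fingers":1},{"slide":[-0.7,1.4,0],"rotation":[0,0,4.5],"fingers":1},{"slide":[-0.9,1.8,0],"rotation":[0,0,5.8],"fingers":1},{"slide":[-0.9,1.8,0],"rotation":[0,0,5.8],"fingers":1}]'
python3 look.py P1 peg_tray >/dev/null;python3 look.py P2 peg_tray;python3 look.py P3 peg_tray;python3 - <<'E'
from h import *
a=[]
for i in range(5): bot.snapshot('wrist');a.append(tool()[0])
print(np.round(a,1).tolist())
plan(530,-169,390,-109.6,1)
E
```

```text
time: 8.0
tcp_pos: [474.1, -95.0, 392.2]
eef_rot: [-0.0, 0.991, 0.135, 0.0]
wrist_force: [0.2, 0.4, 0.8]
grip_width: 87.9
gripper_force: 0.0
time: 8.42
tcp_pos: [464.2, -146.7, 392.2]
eef_rot: [0.0, 0.986, -0.17, -0.0]
wrist_force: [-0.3, 0.1, 0.4]
grip_width: 87.5
gripper_force: 0.0
peg_tray conf 0.66 pose [ 528.61 -168.36    2.82] iou-err 0.027
   peg_tray [([531.0, -168.0], 0.63)]
   peg_tray_pocket [([465.0, -149.0], 0.9), ([529.0, -170.0], 0.48), ([319.0, -292.0], 0.36)]
   fit pocket [ 463. -146.    8.]
peg_tray conf 0.9 pose [ 528.43 -168.83    2.82] iou-err 0.017
   peg_tray [([529.0, -170.0], 0.72)]
   peg_tray_pocket [([467.0, -149.0], 0.72)]
   fit pocket [ 463. -147.    8.]
[[464.8, -144.4, 392.2], [464.8, -144.4, 392.2], [464.8, -144.5, 392.2], [464.8, -144.5, 392.2], [464.8, -144.5, 392.2]]
1 slide [2.79, 0.08, 0.09] rot [-0.0, -0.0, 0.1]
tcp [ 464.8 -144.5  392.2] yaw -108.99 t 9.27 F [ 0.8 -0.3  0.3] w 87.5
```

```bash
python3 - <<'E'
from h import *
va=[v for v in pickle.load(open('A2.pkl','rb')) if v[0]=='peg_tray'][0];vb=pickle.load(open('P2.pkl','rb'))[0]
for z in(-10,-5,0,5,10):
    p,e=fit([(v[1],v[2]) for v in(va,vb)],vb[3],z);print('peg underside z',z,'err',round(e,4),p.round(2))
plan(528.5,-168.6,250,-108.4,1);plan(528.5,-168.6,197,-108.4,1)
E
python3 -m creep '[{"slide":[0.7,0.1,1.2],"rotation":[0,0,0],"fingers":1},{"slide":[1.4,0.1,2.4],"rotation":[0,0,0],"fingers":1},{"slide":[2.1,0.1,3.6],"rotation":[0,0,0],"fingers":1},{"slide":[2.7,0.1,4.8],"rotation":[0,0,-0.1],"fingers":1},{"slide":[2.7,0.1,5.7],"rotation":[0,0,-0.1],"fingers":1}]'
python3 -c "
from h import *
bot.snapshot('wrist');bot.snapshot('wrist');plan(528.5,-168.6,197,-108.4,1)"
```

```text
peg underside z -10 err 0.0703 [ 528.82 -167.11    2.82]
peg underside z -5 err 0.0447 [ 529.3  -168.24    2.82]
peg underside z 0 err 0.0294 [ 528.78 -168.8     2.82]
peg underside z 5 err 0.0405 [ 528.78 -169.26    2.83]
peg underside z 10 err 0.0711 [ 530.26 -169.91    2.83]
1 slide [2.72, 0.08, 5.69] rot [-0.0, -0.0, -0.1]
tcp [ 464.8 -144.5  392.2] yaw -108.99 t 9.27 F [ 0.8 -0.3  0.3] w 87.5
1 slide [2.72, 0.08, 7.81] rot [-0.0, -0.0, -0.1]
tcp [ 464.8 -144.5  392.2] yaw -108.99 t 9.27 F [ 0.8 -0.3  0.3] w 87.5
time: 9.68
tcp_pos: [529.7, -169.4, 247.5]
eef_rot: [-0.0, 0.987, -0.16, 0.0]
wrist_force: [0.5, 0.0, 0.0]
grip_width: 87.7
gripper_force: 0.0
1 slide [0.09, -0.02, 1.96] rot [0.01, 0.07, 0.0]
tcp [ 526.6 -168.5  246. ] yaw -108.38 t 9.78 F [-0.   0.7 -1.5] w 87.9
```

Two-view height is 0 mm, as expected. Descend and grip.

```bash
python3 -m creep '[{"slide":[0.05,0,0.6],"rotation":[0,0,0],"fingers":1},{"slide":[0.07,0,1.2],"rotation":[0,0,0],"fingers":1},{"slide":[0.07,0,1.7],"rotation":[0,0,0],"fingers":1},{"slide":[0.07,0,1.95],"rotation":[0,0,0],"fingers":1},{"slide":[0.07,0,1.95],"rotation":[0,0,0],"fingers":1}]' 30
python3 -c "
from h import *
plan(528.5,-168.6,197,-108.4,1)"
python3 -m creep '[{"slide":[0,0,0],"rotation":[0,0,0],"fingers":0.4},{"slide":[0,0,0],"rotation":[0,0,0],"fingers":0.2},{"slide":[0,0,0],"rotation":[0,0,0],"fingers":-0.2},{"slide":[0,0,0],"rotation":[0,0,0],"fingers":-0.6},{"slide":[0,0,0],"rotation":[0,0,0],"fingers":-0.6}]' 30
python3 -m creep '[{"slide":[0,0,0],"rotation":[0,0,0],"fingers":-0.6},{"slide":[0,0,0],"rotation":[0,0,0],"fingers":-0.6},{"slide":[0,0,-0.2],"rotation":[0,0,0],"fingers":-0.6},{"slide":[0,0,-0.5],"rotation":[0,0,0],"fingers":-0.6},{"slide":[0,0,-1],"rotation":[0,0,0],"fingers":-0.6}]' 30
```

```text
time: 10.2
tcp_pos: [529.0, -169.3, 200.5]
eef_rot: [-0.0, 0.987, -0.16, -0.001]
wrist_force: [0.8, -0.1, -0.4]
grip_width: 87.7
gripper_force: 0.0
1 slide [-0.03, -0.02, 0.14] rot [0.0, 0.01, 0.0]
tcp [ 529.  -169.3  200.5] yaw -108.4 t 10.2 F [ 0.8 -0.1 -0.4] w 87.7
time: 10.62
tcp_pos: [529.7, -169.5, 201.6]
eef_rot: [0.0, 0.987, -0.16, 0.001]
wrist_force: [-1.0, -0.6, 4.6]
grip_width: 63.8
gripper_force: 30.0
time: 11.03
tcp_pos: [528.7, -169.2, 225.5]
eef_rot: [-0.0, 0.987, -0.16, -0.001]
wrist_force: [0.4, -0.4, -2.3]
grip_width: 63.9
gripper_force: 30.0
```

```bash
python3 -m creep '[{"slide":[0,0,-1.2],"rotation":[0,0,0],"fingers":-0.6},{"slide":[0,0,-2.4],"rotation":[0,0,0],"fingers":-0.6},{"slide":[0,0,-3.6],"rotation":[0,0,0],"fingers":-0.6},{"slide":[0,0,-4.8],"rotation":[0,0,0],"fingers":-0.6},{"slide":[0,0,-5.8],"rotation":[0,0,0],"fingers":-0.6}]'
python3 -c "
from h import *
plan(510.1,135.3,390,98.7,6,sgn=1)"
```

```text
time: 11.45
tcp_pos: [529.2, -169.3, 374.1]
eef_rot: [0.0, 0.987, -0.16, 0.001]
wrist_force: [0.0, -0.3, -1.8]
grip_width: 63.6
gripper_force: 30.0
1 slide [-0.76, -1.89, -0.11] rot [0.0, -0.02, -5.75]
2 slide [0.44, -1.99, -0.11] rot [0.0, 0.0, -5.75]
3 slide [1.49, -1.39, -0.11] rot [0.0, 0.0, -5.75]
4 slide [2.01, -0.3, -0.11] rot [0.0, 0.0, -5.75]
5 slide [1.83, 0.89, -0.11] rot [0.0, 0.0, -5.75]
6 slide [1.0, 1.77, -0.11] rot [0.0, 0.0, -5.75]
tcp [ 529.2 -169.3  374.1] yaw -108.4 t 11.45 F [ 0.  -0.3 -1.8] w 63.6
```

```bash
python3 -m creep '[{"slide":[-0.1,-0.3,0],"rotation":[0,0,-1],"fingers":-0.6},{"slide":[-0.3,-0.7,-0.1],"rotation":[0,0,-2.1],"fingers":-0.6},{"slide":[-0.45,-1.1,-0.1],"rotation":[0,0,-3.3],"fingers":-0.6},{"slide":[-0.6,-1.5,-0.1],"rotation":[0,0,-4.6],"fingers":-0.6},{"slide":[-0.75,-1.9,-0.1],"rotation":[0,0,-5.75],"fingers":-0.6}]'
python3 -m creep '[{"slide":[0.1,-0.4,0],"rotation":[0,0,-1.15],"fingers":-0.6},{"slide":[0.2,-0.8,-0.1],"rotation":[0,0,-2.3],"fingers":-0.6},{"slide":[0.25,-1.2,-0.1],"rotation":[0,0,-3.45],"fingers":-0.6},{"slide":[0.35,-1.6,-0.1],"rotation":[0,0,-4.6],"fingers":-0.6},{"slide":[0.45,-2,-0.1],"rotation":[0,0,-5.75],"fingers":-0.6}]'
python3 -m creep '[{"slide":[0.3,-0.3,0],"rotation":[0,0,-1.15],"fingers":-0.6},{"slide":[0.6,-0.6,-0.1],"rotation":[0,0,-2.3],"fingers":-0.6},{"slide":[0.9,-0.8,-0.1],"rotation":[0,0,-3.45],"fingers":-0.6},{"slide":[1.2,-1.1,-0.1],"rotation":[0,0,-4.6],"fingers":-0.6},{"slide":[1.5,-1.4,-0.1],"rotation":[0,0,-5.75],"fingers":-0.6}]'
python3 -m creep '[{"slide":[0.4,-0.05,0],"rotation":[0,0,-1.15],"fingers":-0.6},{"slide":[0.8,-0.1,-0.1],"rotation":[0,0,-2.3],"fingers":-0.6},{"slide":[1.2,-0.2,-0.1],"rotation":[0,0,-3.45],"fingers":-0.6},{"slide":[1.6,-0.25,-0.1],"rotation":[0,0,-4.6],"fingers":-0.6},{"slide":[2,-0.3,-0.1],"rotation":[0,0,-5.75],"fingers":-0.6}]'
python3 -m creep '[{"slide":[0.4,0.2,0],"rotation":[0,0,-1.15],"fingers":-0.6},{"slide":[0.7,0.35,-0.1],"rotation":[0,0,-2.3],"fingers":-0.6},{"slide":[1.1,0.5,-0.1],"rotation":[0,0,-3.45],"fingers":-0.6},{"slide":[1.5,0.7,-0.1],"rotation":[0,0,-4.6],"fingers":-0.6},{"slide":[1.85,0.9,-0.1],"rotation":[0,0,-5.75],"fingers":-0.6}]'
python3 -c "
from h import *
plan(510.1,135.3,330,98.7,1,sgn=1)"
```

```text
time: 11.87
tcp_pos: [526.2, -117.8, 374.5]
eef_rot: [0.0, 0.99, 0.14, 0.0]
wrist_force: [-0.7, -0.5, -3.2]
grip_width: 63.8
gripper_force: 30.0
time: 12.28
tcp_pos: [523.5, -66.7, 376.8]
eef_rot: [0.0, 0.904, 0.427, 0.0]
wrist_force: [-0.5, 0.8, -2.5]
grip_width: 63.9
gripper_force: 30.0
time: 12.7
tcp_pos: [520.7, -15.6, 379.3]
eef_rot: [0.0, 0.737, 0.676, -0.0]
wrist_force: [0.3, 0.4, -2.1]
grip_width: 63.8
gripper_force: 30.0
time: 13.12
tcp_pos: [517.8, 34.9, 381.8]
eef_rot: [0.0, 0.504, 0.864, -0.0]
wrist_force: [-0.2, -0.1, -2.9]
grip_width: 63.6
gripper_force: 30.0
time: 13.53
tcp_pos: [514.8, 86.3, 384.2]
eef_rot: [0.0, 0.225, 0.974, -0.001]
wrist_force: [-0.1, 0.4, -2.7]
grip_width: 64.1
gripper_force: 30.0
1 slide [1.03, 1.68, 2.17] rot [-0.01, 0.01, -5.78]
tcp [514.8  86.3 384.2] yaw 64.02 t 13.53 F [-0.1  0.4 -2.7] w 64.1
```

```bash
python3 -m creep '[{"slide":[0.2,0.4,0.3],"rotation":[0,0,-1.15],"fingers":-0.6},{"slide":[0.5,0.8,0.8],"rotation":[0,0,-2.3],"fingers":-0.6},{"slide":[0.8,1.2,1.3],"rotation":[0,0,-3.5],"fingers":-0.6},{"slide":[1,1.6,1.8],"rotation":[0,0,-4.7],"fingers":-0.6},{"slide":[1.03,1.68,2.2],"rotation":[0,0,-5.8],"fingers":-0.6}]'
python3 - <<'E'
from h import *
for i in range(4): im=bot.snapshot('wrist')
cv2.imwrite('pics/hold1.png',im)
plan(510.1,135.3,262,98.7,1);plan(510.1,135.3,241,98.7,1)
E
```

```text
time: 13.95
tcp_pos: [510.2, 136.6, 328.7]
eef_rot: [0.0, -0.078, 0.997, -0.0]
wrist_force: [1.1, 0.0, -2.5]
grip_width: 63.7
gripper_force: 30.0
1 slide [0.03, 0.04, 2.68] rot [-0.01, -0.0, -0.08]
tcp [510.9 134.5 328.9] yaw 98.24 t 14.15 F [ 0.9  0.4 -2.1] w 63.8
1 slide [0.03, 0.04, 3.52] rot [-0.01, -0.0, -0.08]
tcp [510.9 134.5 328.9] yaw 98.24 t 14.15 F [ 0.9  0.4 -2.1] w 63.8
```

View pics/hold1.png

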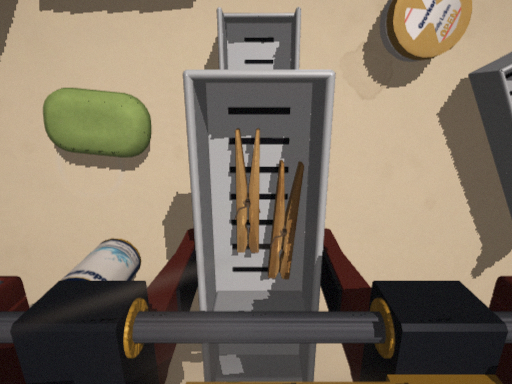

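Picture: the peg tray is held level with both pegs inside, its closed end at (260,73). The empty tray's pocket end shows beyond it at (260,12), aligned.

```bash
python3 - <<'E'
from h import *
c=cam('wrist');E=[458,127.3,-2.99]
h=(onplane(c,(187,73),172.9)+onplane(c,(332,72.5),172.9))/2
e=(onplane(c,(221,13),45)+onplane(c,(300,11),45))/2
p,R,s=tool()
H=np.array([510.9+0.8,134.5,8.24]);print('held end',h.round(1),'expected',pose(H[0],H[1],np.radians(8.24),[-95,0,0]).round(1))
print('empty end',e.round(1),'expected',pose(*E,[95,0,0]).round(1))
print('diff in tray axis: want 95+... ', np.dot(h-e,[np.cos(np.radians(8.7)),np.sin(np.radians(8.7)),0]).round(1),'want 53.5')
E
python3 -m creep '[{"slide":[0,0,0.6],"rotation":[0,0,-0.05],"fingers":-0.6},{"slide":[0,0.05,1.2],"rotation":[0,0,-0.08],"fingers":-0.6},{"slide":[0,0.05,1.8],"rotation":[0,0,-0.08],"fingers":-0.6},{"slide":[0,0.05,2.3],"rotation":[0,0,-0.08],"fingers":-0.6},{"slide":[0,0.05,2.6],"rotation":[0,0,-0.08],"fingers":-0.6}]'
```

```text
held end [418.5 122.  172.9] expected [417.7 120.9   0. ]
empty end [367.4 115.4  45. ] expected [364.1 113.    0. ]
diff in tray axis: want 95+...  51.5 want 53.5
time: 14.57
tcp_pos: [510.8, 135.4, 262.9]
eef_rot: [-0.0, -0.077, 0.997, -0.001]
wrist_force: [-0.3, -1.0, -2.1]
grip_width: 64.0
gripper_force: 30.0
```

```bash
python3 -m creep '[{"slide":[-0.02,0,0.2],"rotation":[0,0,0],"fingers":-0.6},{"slide":[-0.02,0,0.4],"rotation":[0,0,0],"fingers":-0.6},{"slide":[-0.02,0,0.55],"rotation":[0,0,0],"fingers":-0.6},{"slide":[-0.02,0,0.7],"rotation":[0,0,0],"fingers":-0.6},{"slide":[-0.02,0,0.7],"rotation":[0,0,0],"fingers":-0.6}]'
python3 -m creep '[{"slide":[0,0,0.05],"rotation":[0,0,0],"fingers":-0.6},{"slide":[0,0,0.1],"rotation":[0,0,0],"fingers":-0.6},{"slide":[0,0,0.15],"rotation":[0,0,0],"fingers":-0.6},{"slide":[0,0,0.18],"rotation":[0,0,0],"fingers":-0.6},{"slide":[0,0,0.18],"rotation":[0,0,0],"fingers":-0.6}]'
```

```text
time: 14.98
tcp_pos: [511.2, 136.1, 245.6]
eef_rot: [-0.0, -0.078, 0.997, -0.0]
wrist_force: [0.6, -0.1, -2.8]
grip_width: 63.6
gripper_force: 30.0
time: 15.4
tcp_pos: [511.3, 136.3, 241.6]
eef_rot: [0.0, -0.078, 0.997, -0.0]
wrist_force: [-0.9, -0.7, -0.2]
grip_width: 63.6
gripper_force: 30.0
```

Contact at the seated height. Release, rise and look.

```bash
python3 -m creep '[{"slide":[0,0,0.03],"rotation":[0,0,0],"fingers":-0.6},{"slide":[0,0,0.03],"rotation":[0,0,0],"fingers":0.7},{"slide":[0,0,0.03],"rotation":[0,0,0],"fingers":0.9},{"slide":[0,0,0.03],"rotation":[0,0,0],"fingers":0.9},{"slide":[0,0,0],"rotation":[0,0,0],"fingers":0.9}]'
python3 -m creep '[{"slide":[0,0,-0.8],"rotation":[0,0,0],"fingers":1},{"slide":[0,0,-1.8],"rotation":[0,0,0],"fingers":1},{"slide":[0,0,-3],"rotation":[0,0,0],"fingers":1},{"slide":[0,0,-4.4],"rotation":[0,0,0],"fingers":1},{"slide":[0,0,-5.8],"rotation":[0,0,0],"fingers":1}]'
python3 - <<'E'
from h import *
for i in range(3): im=bot.snapshot('wrist')
cv2.imwrite('pics/after1.png',im)
plan(393+0,411-0,400,-53,5,sgn=-1)
E
```

```text
time: 15.82
tcp_pos: [511.2, 136.2, 241.4]
eef_rot: [0.0, -0.078, 0.997, 0.0]
wrist_force: [-0.4, -0.3, -0.8]
grip_width: 83.0
gripper_force: 0.0
time: 16.23
tcp_pos: [510.8, 136.2, 387.6]
eef_rot: [-0.001, -0.078, 0.997, 0.0]
wrist_force: [1.0, -0.4, -0.4]
grip_width: 88.2
gripper_force: 0.0
1 slide [0.6, 2.31, -0.09] rot [0.01, 0.05, 5.06]
2 slide [1.69, 1.69, -0.09] rot [0.0, 0.0, 5.06]
3 slide [2.31, 0.61, -0.09] rot [0.0, 0.0, 5.06]
4 slide [2.3, -0.65, -0.09] rot [0.0, 0.0, 5.06]
5 slide [1.66, -1.72, -0.09] rot [0.0, 0.0, 5.06]
tcp [511.8 136.8 389. ] yaw 98.94 t 16.38 F [-0.4 -0.8 -1.3] w 87.6
```

View pics/after1.png

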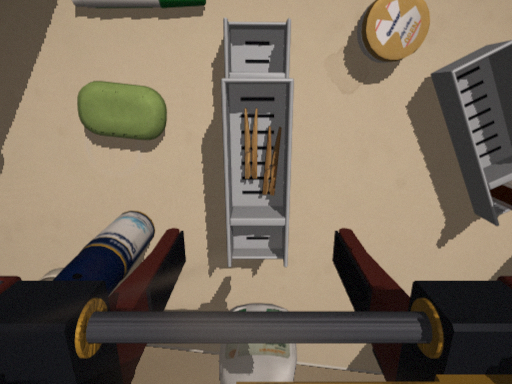

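Picture: the peg tray sits flat and turned on the empty tray. Both pockets are open and the pegs are inside. Next the dropper tray.

```bash
python3 -c "
from h import *
plan(378,358,390,-54,5,sgn=-1)"
```

```text
1 slide [0.78, 1.91, -0.01] rot [0.01, 0.05, 5.1]
2 slide [1.65, 1.25, -0.01] rot [0.0, 0.0, 5.1]
3 slide [2.05, 0.24, -0.01] rot [0.0, 0.0, 5.1]
4 slide [1.89, -0.84, -0.01] rot [0.0, 0.0, 5.1]
5 slide [1.2, -1.69, -0.01] rot [0.0, 0.0, 5.1]
tcp [511.8 136.8 389. ] yaw 98.94 t 16.38 F [-0.4 -0.8 -1.3] w 87.6
```

```bash
python3 -m creep '[{"slide":[0.2,0.4,0],"rotation":[0,0,1],"fingers":1},{"slide":[0.3,0.8,0],"rotation":[0,0,2],"fingers":1},{"slide":[0.5,1.2,0],"rotation":[0,0,3],"fingers":1},{"slide":[0.6,1.5,0],"rotation":[0,0,4],"fingers":1},{"slide":[0.8,1.9,0],"rotation":[0,0,5.1],"fingers":1}]'
python3 -m creep '[{"slide":[0.3,0.25,0],"rotation":[0,0,1],"fingers":1},{"slide":[0.7,0.5,0],"rotation":[0,0,2],"fingers":1},{"slide":[1,0.75,0],"rotation":[0,0,3],"fingers":1},{"slide":[1.3,1,0],"rotation":[0,0,4],"fingers":1},{"slide":[1.65,1.25,0],"rotation":[0,0,5.1],"fingers":1}]'
python3 -m creep '[{"slide":[0.4,0.05,0],"rotation":[0,0,1],"fingers":1},{"slide":[0.8,0.1,0],"rotation":[0,0,2],"fingers":1},{"slide":[1.2,0.15,0],"rotation":[0,0,3],"fingers":1},{"slide":[1.6,0.2,0],"rotation":[0,0,4],"fingers":1},{"slide":[2.05,0.25,0],"rotation":[0,0,5.1],"fingers":1}]'
python3 -m creep '[{"slide":[0.4,-0.2,0],"rotation":[0,0,1],"fingers":1},{"slide":[0.8,-0.3,0],"rotation":[0,0,2],"fingers":1},{"slide":[1.1,-0.5,0],"rotation":[0,0,3],"fingers":1},{"slide":[1.5,-0.7,0],"rotation":[0,0,4],"fingers":1},{"slide":[1.9,-0.85,0],"rotation":[0,0,5.1],"fingers":1}]'
python3 -m creep '[{"slide":[0.3,-0.4,0],"rotation":[0,0,1.2],"fingers":1},{"slide":[0.6,-0.8,0],"rotation":[0,0,2.4],"fingers":1},{"slide":[0.9,-1.2,0],"rotation":[0,0,3.6],"fingers":1},{"slide":[1.2,-1.7,0],"rotation":[0,0,5],"fingers":1},{"slide":[1.2,-1.7,0],"rotation":[0,0,5.1],"fingers":1}]'
python3 look.py D0 dropper_tray >/dev/null;python3 look.py D1 dropper_tray;python3 look.py D2 dropper_tray; python3 -c "
from h import *
plan(378,358,390,-54,1);print(bot.get_state()['joint_pos'].round(2))"
```

```text
time: 16.8
tcp_pos: [483.7, 179.7, 384.8]
eef_rot: [-0.001, 0.19, 0.982, -0.001]
wrist_force: [0.2, 0.3, 0.8]
grip_width: 87.8
gripper_force: 0.0
time: 17.22
tcp_pos: [456.7, 224.1, 384.8]
eef_rot: [-0.001, 0.443, 0.897, -0.001]
wrist_force: [0.1, -1.1, 0.3]
grip_width: 87.8
gripper_force: 0.0
time: 17.63
tcp_pos: [430.3, 268.4, 384.8]
eef_rot: [-0.0, 0.664, 0.748, -0.001]
wrist_force: [-0.8, -0.4, -0.2]
grip_width: 87.9
gripper_force: 0.0
time: 18.05
tcp_pos: [403.1, 312.9, 384.7]
eef_rot: [0.0, 0.837, 0.547, -0.001]
wrist_force: [0.2, 0.1, -0.3]
grip_width: 87.8
gripper_force: 0.0
time: 18.47
tcp_pos: [374.6, 359.4, 385.0]
eef_rot: [-0.0, 0.952, 0.307, -0.001]
wrist_force: [-0.4, 0.6, -0.2]
grip_width: 87.8
gripper_force: 0.0
dropper_tray conf 0.91 pose [436.09 392.41   0.64] iou-err 0.021
   dropper_tray [([435.0, 393.0], 0.71), ([389.0, 113.0], 0.46)]
   dropper_tray_pocket [([493.0, 431.0], 0.84)]
   fit pocket [492. 434.   8.]
dropper_tray conf 0.69 pose [436.07 392.25   0.63] iou-err 0.023
   dropper_tray [([435.0, 398.0], 0.83)]
   dropper_tray_pocket [([492.0, 430.0], 0.77)]
   fit pocket [492. 433.   8.]
1 slide [0.05, 0.0, -0.14] rot [0.0, -0.0, -0.01]
tcp [376.9 357.3 386.4] yaw -54.05 t 19.07 F [ 0.2  0.  -0.2] w 88.0
[-0.42  0.29 -0.54  1.91  0.18  0.98 -1.99]
```

View pics/D2.png

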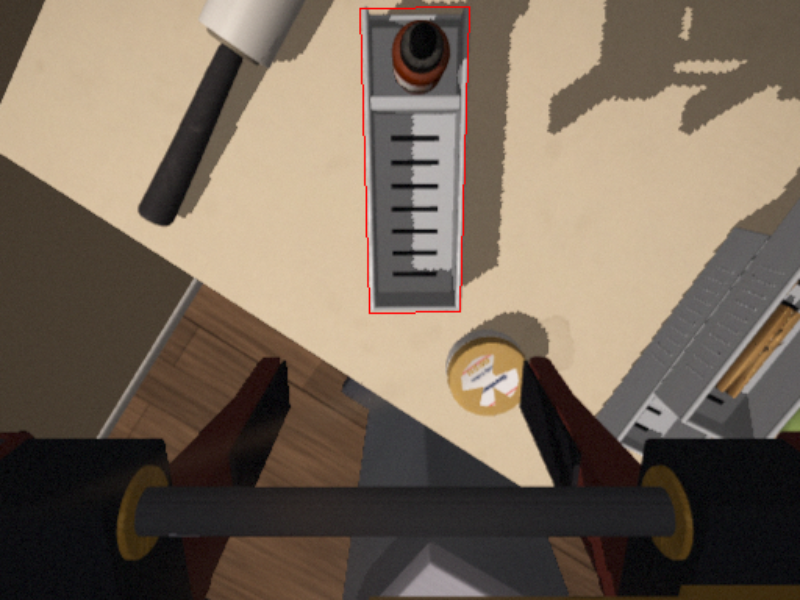

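Picture D2: dropper tray fitted tightly, bottle upright in the pocket at (420,50), lint roller at (200,120) and tin at (487,375) clear of the fingers.

```bash
python3 -c "
from h import *
plan(428,386.4,250,-53.6,1)"
python3 -m creep '[{"slide":[0.6,0,1.2],"rotation":[0,0,0],"fingers":1},{"slide":[1.2,-0.1,2.4],"rotation":[0,0,0],"fingers":1},{"slide":[1.8,-0.15,3.6],"rotation":[0,0,-0.1],"fingers":1},{"slide":[2.4,-0.25,4.8],"rotation":[0,0,-0.1],"fingers":1},{"slide":[2.4,-0.25,5.4],"rotation":[0,0,-0.1],"fingers":1}]'
python3 -c "
from h import *
bot.snapshot('wrist');bot.snapshot('wrist');bot.snapshot('wrist');plan(428,386.4,199,-53.6,1)"
```

```text
1 slide [2.34, 0.26, 5.46] rot [0.0, -0.0, -0.07]
tcp [376.9 357.3 386.4] yaw -54.05 t 19.07 F [ 0.2  0.  -0.2] w 88.0
time: 19.48
tcp_pos: [422.7, 398.4, 248.1]
eef_rot: [0.0, 0.95, 0.314, -0.001]
wrist_force: [0.5, -0.1, -0.4]
grip_width: 87.9
gripper_force: 0.0
1 slide [-0.04, 0.52, 2.05] rot [0.0, 0.03, 0.03]
tcp [421.3 397.5 250.3] yaw -53.42 t 19.63 F [-0.2  0.5 -0.3] w 88.2
```

```bash
python3 -m creep '[{"slide":[-0.03,0.3,0.3],"rotation":[0,0,0],"fingers":1},{"slide":[-0.03,0.52,0.8],"rotation":[0,0,0],"fingers":1},{"slide":[-0.03,0.52,1.4],"rotation":[0,0,0],"fingers":1},{"slide":[-0.03,0.52,1.9],"rotation":[0,0,0],"fingers":1},{"slide":[-0.03,0.52,2],"rotation":[0,0,0],"fingers":1}]' 35
python3 -m creep '[{"slide":[0,0,0],"rotation":[0,0,0],"fingers":1},{"slide":[0,0,0],"rotation":[0,0,0],"fingers":0.6},{"slide":[0,0,0],"rotation":[0,0,0],"fingers":0.4},{"slide":[0,0,0],"rotation":[0,0,0],"fingers":-0.2},{"slide":[0,0,0],"rotation":[0,0,0],"fingers":-0.6}]' 35
python3 -m creep '[{"slide":[0,0,0],"rotation":[0,0,0],"fingers":-0.6},{"slide":[0,0,0],"rotation":[0,0,0],"fingers":-0.6},{"slide":[0,0,0],"rotation":[0,0,0],"fingers":-0.6},{"slide":[0,0,-0.1],"rotation":[0,0,0],"fingers":-0.6},{"slide":[0,0,-0.3],"rotation":[0,0,0],"fingers":-0.6}]' 35
python3 -m creep '[{"slide":[0,0,-0.3],"rotation":[0,0,0],"fingers":-0.6},{"slide":[0,0,-0.7],"rotation":[0,0,0],"fingers":-0.6},{"slide":[0,0,-1.2],"rotation":[0,0,0],"fingers":-0.6},{"slide":[0,0,-1.8],"rotation":[0,0,0],"fingers":-0.6},{"slide":[0,0,-2.5],"rotation":[0,0,0],"fingers":-0.6}]' 35
```

```text
time: 20.05
tcp_pos: [428.6, 385.6, 199.7]
eef_rot: [0.001, 0.95, 0.313, -0.001]
wrist_force: [-0.8, 0.1, -0.1]
grip_width: 87.7
gripper_force: 0.0
time: 20.47
tcp_pos: [428.9, 387.1, 202.0]
eef_rot: [-0.0, 0.95, 0.314, 0.001]
wrist_force: [0.7, -0.5, 1.2]
grip_width: 64.6
gripper_force: 0.5
time: 20.88
tcp_pos: [428.3, 386.5, 208.3]
eef_rot: [0.0, 0.95, 0.314, -0.001]
wrist_force: [-0.1, -0.2, -2.7]
grip_width: 63.8
gripper_force: 35.0
time: 21.3
tcp_pos: [428.5, 386.8, 272.6]
eef_rot: [0.0, 0.95, 0.314, -0.0]
wrist_force: [-0.1, 0.0, -2.2]
grip_width: 63.7
gripper_force: 35.0
```

```bash
python3 -m creep '[{"slide":[0,0,-0.8],"rotation":[0,0,0],"fingers":-0.6},{"slide":[0,0,-1.8],"rotation":[0,0,0],"fingers":-0.6},{"slide":[0,0,-2.8],"rotation":[0,0,0],"fingers":-0.6},{"slide":[0,0,-3.7],"rotation":[0,0,0],"fingers":-0.6},{"slide":[0,0,-4.4],"rotation":[0,0,0],"fingers":-0.6}]'
python3 -m creep '[{"slide":[0,0,-0.4],"rotation":[0,0,-0.1],"fingers":-0.6},{"slide":[0,0,-0.6],"rotation":[0,0,-0.3],"fingers":-0.6},{"slide":[0,0,-0.6],"rotation":[0,0,-0.7],"fingers":-0.6},{"slide":[0,0,-0.6],"rotation":[0,0,-1.3],"fingers":-0.6},{"slide":[0,0,-0.6],"rotation":[0,0,-2],"fingers":-0.6}]'
python3 -c "
from h import *
plan(467.9,129.4,395,98.8,6,sgn=1)"
```

```text
time: 21.72
tcp_pos: [428.5, 387.1, 384.7]
eef_rot: [-0.001, 0.949, 0.314, 0.001]
wrist_force: [0.7, 0.9, -1.3]
grip_width: 63.8
gripper_force: 35.0
time: 22.13
tcp_pos: [428.4, 386.6, 395.8]
eef_rot: [0.0, 0.911, 0.413, -0.001]
wrist_force: [0.4, -0.4, -1.6]
grip_width: 63.6
gripper_force: 35.0
1 slide [-1.12, 1.33, 0.01] rot [-0.0, 0.01, -3.89]
2 slide [-1.55, 0.78, 0.01] rot [0.0, 0.0, -3.89]
3 slide [-1.73, 0.1, 0.01] rot [0.0, 0.0, -3.89]
4 slide [-1.63, -0.6, 0.01] rot [0.0, 0.0, -3.89]
5 slide [-1.26, -1.19, 0.01] rot [0.0, 0.0, -3.89]
6 slide [-0.69, -1.59, 0.01] rot [0.0, 0.0, -3.89]
tcp [428.4 386.6 395.8] yaw -41.19 t 22.13 F [ 0.4 -0.4 -1.6] w 63.6
```

```bash
python3 -m creep '[{"slide":[-0.15,0.2,0],"rotation":[0,0,-0.8],"fingers":-0.6},{"slide":[-0.35,0.4,0],"rotation":[0,0,-1.6],"fingers":-0.6},{"slide":[-0.6,0.7,0],"rotation":[0,0,-2.4],"fingers":-0.6},{"slide":[-0.85,1,0],"rotation":[0,0,-3.1],"fingers":-0.6},{"slide":[-1.1,1.3,0],"rotation":[0,0,-3.9],"fingers":-0.6}]'
python3 -m creep '[{"slide":[-0.3,0.15,0],"rotation":[0,0,-0.8],"fingers":-0.6},{"slide":[-0.6,0.3,0],"rotation":[0,0,-1.6],"fingers":-0.6},{"slide":[-0.9,0.5,0],"rotation":[0,0,-2.4],"fingers":-0.6},{"slide":[-1.2,0.65,0],"rotation":[0,0,-3.1],"fingers":-0.6},{"slide":[-1.55,0.8,0],"rotation":[0,0,-3.9],"fingers":-0.6}]'
python3 -m creep '[{"slide":[-0.35,0,0],"rotation":[0,0,-0.8],"fingers":-0.6},{"slide":[-0.7,0.05,0],"rotation":[0,0,-1.6],"fingers":-0.6},{"slide":[-1.05,0.05,0],"rotation":[0,0,-2.4],"fingers":-0.6},{"slide":[-1.4,0.1,0],"rotation":[0,0,-3.1],"fingers":-0.6},{"slide":[-1.75,0.1,0],"rotation":[0,0,-3.9],"fingers":-0.6}]'
python3 -m creep '[{"slide":[-0.35,-0.1,0],"rotation":[0,0,-0.8],"fingers":-0.6},{"slide":[-0.7,-0.25,0],"rotation":[0,0,-1.6],"fingers":-0.6},{"slide":[-1,-0.35,0],"rotation":[0,0,-2.4],"fingers":-0.6},{"slide":[-1.3,-0.5,0],"rotation":[0,0,-3.1],"fingers":-0.6},{"slide":[-1.65,-0.6,0],"rotation":[0,0,-3.9],"fingers":-0.6}]'
python3 -m creep '[{"slide":[-0.25,-0.25,0],"rotation":[0,0,-0.8],"fingers":-0.6},{"slide":[-0.5,-0.5,0],"rotation":[0,0,-1.6],"fingers":-0.6},{"slide":[-0.75,-0.7,0],"rotation":[0,0,-2.4],"fingers":-0.6},{"slide":[-1,-0.95,0],"rotation":[0,0,-3.1],"fingers":-0.6},{"slide":[-1.25,-1.2,0],"rotation":[0,0,-3.9],"fingers":-0.6}]'
python3 -c "
from h import *
plan(467.9,129.4,380,98.8,1)"
```

```text
time: 22.55
tcp_pos: [434.6, 344.1, 395.6]
eef_rot: [0.0, 0.808, 0.59, -0.001]
wrist_force: [0.4, -0.7, -1.7]
grip_width: 64.0
gripper_force: 34.9
time: 22.97
tcp_pos: [441.7, 301.2, 395.7]
eef_rot: [-0.0, 0.671, 0.741, -0.001]
wrist_force: [-0.3, 0.1, -2.3]
grip_width: 63.7
gripper_force: 34.9
time: 23.38
tcp_pos: [448.4, 257.7, 395.7]
eef_rot: [-0.0, 0.507, 0.862, -0.001]
wrist_force: [-0.8, -0.4, -2.4]
grip_width: 64.0
gripper_force: 34.9
time: 23.8
tcp_pos: [454.7, 214.5, 395.8]
eef_rot: [-0.001, 0.322, 0.947, -0.001]
wrist_force: [0.3, -0.2, -2.2]
grip_width: 63.8
gripper_force: 34.9
time: 24.22
tcp_pos: [461.2, 171.6, 395.8]
eef_rot: [-0.001, 0.123, 0.992, -0.0]
wrist_force: [-0.1, -0.1, -1.2]
grip_width: 64.0
gripper_force: 34.9
1 slide [-0.67, -1.57, 0.63] rot [-0.0, -0.01, -3.82]
tcp [461.2 171.6 395.8] yaw 75.86 t 24.22 F [-0.1 -0.1 -1.2] w 64.0
```

```bash
python3 -m creep '[{"slide":[-0.15,-0.4,0],"rotation":[0,0,-0.9],"fingers":-0.6},{"slide":[-0.35,-0.8,0.2],"rotation":[0,0,-1.8],"fingers":-0.6},{"slide":[-0.5,-1.2,0.5],"rotation":[0,0,-2.7],"fingers":-0.6},{"slide":[-0.62,-1.45,0.9],"rotation":[0,0,-3.4],"fingers":-0.6},{"slide":[-0.67,-1.57,1.3],"rotation":[0,0,-3.82],"fingers":-0.6}]'
python3 - <<'E'
from h import *
for i in range(4): c=cam('wrist');im=bot.snapshot('wrist')
cv2.imwrite('pics/hold2.png',im)
plan(467.9,129.4,301,98.8,1)
E
```

```text
time: 24.63
tcp_pos: [467.9, 128.5, 363.0]
eef_rot: [-0.0, -0.076, 0.997, -0.0]
wrist_force: [-0.0, -0.1, -2.8]
grip_width: 63.9
gripper_force: 35.0
1 slide [-0.01, -0.03, 2.51] rot [0.0, -0.01, -0.06]
tcp [467.7 130.1 363.8] yaw 98.44 t 24.83 F [ 0.3  0.7 -2.8] w 64.1
```

View pics/hold2.png

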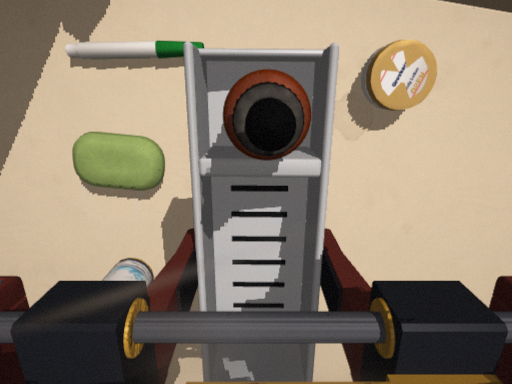

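Picture hold2: the bottle stands upright in the pocket at (267,115) and the lip is at row 164. The tray is level and the peg tray is hidden beneath it.

```bash
python3 - <<'E'
from h import *
c=cam('wrist');p,R,s=tool();h=onplane(c,(261,164),p[2]-201+45)
print('lip in tool x (expect 51.8):',R.inv().apply(h-p).round(1))
E
python3 -m creep '[{"slide":[0,0,0.5],"rotation":[0,0,-0.05],"fingers":-0.6},{"slide":[0,-0.03,1],"rotation":[0,0,-0.06],"fingers":-0.6},{"slide":[0,-0.03,1.6],"rotation":[0,0,-0.06],"fingers":-0.6},{"slide":[0,-0.03,2.1],"rotation":[0,0,-0.06],"fingers":-0.6},{"slide":[0,-0.03,2.5],"rotation":[0,0,-0.06],"fingers":-0.6}]'
```

```text
lip in tool x (expect 51.8): [ 54.7   1.8 156.1]
time: 25.25
tcp_pos: [467.6, 129.3, 299.6]
eef_rot: [-0.001, -0.077, 0.997, -0.0]
wrist_force: [-0.1, 0.5, -2.2]
grip_width: 63.5
gripper_force: 35.0
```

```bash
python3 -m creep '[{"slide":[0,0,0],"rotation":[0,0,0],"fingers":-0.6},{"slide":[0,0,0.15],"rotation":[0,0,0],"fingers":-0.6},{"slide":[0,0,0.3],"rotation":[0,0,0],"fingers":-0.6},{"slide":[0,0,0.45],"rotation":[0,0,0],"fingers":-0.6},{"slide":[0,0,0.55],"rotation":[0,0,0],"fingers":-0.6}]'
python3 -c "
from h import *
plan(467.9,129.4,281,98.8,1)"
```

```text
time: 25.67
tcp_pos: [468.1, 129.3, 287.6]
eef_rot: [0.0, -0.077, 0.997, -0.0]
wrist_force: [0.5, -0.3, -1.0]
grip_width: 63.9
gripper_force: 35.0
1 slide [0.01, 0.01, 0.26] rot [-0.0, 0.0, 0.01]
tcp [468.1 129.3 287.6] yaw 98.84 t 25.67 F [ 0.5 -0.3 -1. ] w 63.9
```

```bash
python3 -m creep '[{"slide":[0,0,0.05],"rotation":[0,0,0],"fingers":-0.6},{"slide":[0,0,0.1],"rotation":[0,0,0],"fingers":-0.6},{"slide":[0,0,0.14],"rotation":[0,0,0],"fingers":-0.6},{"slide":[0,0,0.14],"rotation":[0,0,0],"fingers":-0.6},{"slide":[0,0,0.14],"rotation":[0,0,0],"fingers":-0.6}]'
python3 -m creep '[{"slide":[0,0,0.05],"rotation":[0,0,0],"fingers":-0.6},{"slide":[0,0,0.09],"rotation":[0,0,0],"fingers":-0.6},{"slide":[0,0,0.12],"rotation":[0,0,0],"fingers":-0.6},{"slide":[0,0,0.12],"rotation":[0,0,0],"fingers":-0.6},{"slide":[0,0,0.12],"rotation":[0,0,0],"fingers":-0.6}]'
```

```text
time: 26.08
tcp_pos: [468.1, 129.3, 284.2]
eef_rot: [0.0, -0.077, 0.997, -0.0]
wrist_force: [0.5, -0.2, -1.6]
grip_width: 63.9
gripper_force: 35.0
time: 26.5
tcp_pos: [468.1, 129.5, 281.9]
eef_rot: [0.0, -0.077, 0.997, -0.0]
wrist_force: [-3.1, -1.8, 8.5]
grip_width: 63.8
gripper_force: 35.0
```

```bash
python3 -m creep '[{"slide":[0,0,-0.04],"rotation":[0,0,0],"fingers":-0.6},{"slide":[0,0,-0.04],"rotation":[0,0,0],"fingers":0.7},{"slide":[0,0,-0.04],"rotation":[0,0,0],"fingers":0.9},{"slide":[0,0,-0.04],"rotation":[0,0,0],"fingers":0.9},{"slide":[0,0,-0.04],"rotation":[0,0,0],"fingers":0.95}]'
python3 -m creep '[{"slide":[0,0,-0.6],"rotation":[0,0,0],"fingers":1},{"slide":[0,0,-1.4],"rotation":[0,0,0],"fingers":1},{"slide":[0,0,-2.4],"rotation":[0,0,0],"fingers":1},{"slide":[0,0,-3.4],"rotation":[0,0,0],"fingers":1},{"slide":[0,0,-4.4],"rotation":[0,0,0],"fingers":1}]'
python3 - <<'E'
from h import *
for i in range(3): c=cam('wrist');im=bot.snapshot('wrist')
s=bot.snapshot('side')
a=cv2.resize(s[110:260,180:330],(400,400),interpolation=cv2.INTER_CUBIC);b=cv2.resize(im,(400,300));
o=np.zeros((400,800,3),np.uint8);o[:,:400]=a;o[:300,400:]=b;cv2.imwrite('pics/after2.png',o)
p,R,st=tool();print(p,st['joint_pos'].round(2))
E
```

```text
time: 26.92
tcp_pos: [468.1, 129.3, 282.1]
eef_rot: [0.0, -0.077, 0.997, 0.0]
wrist_force: [-0.1, -0.5, -0.2]
grip_width: 84.1
gripper_force: 0.0
time: 27.33
tcp_pos: [467.8, 129.4, 393.1]
eef_rot: [-0.0, -0.077, 0.997, 0.0]
wrist_force: [-0.7, 0.2, -0.5]
grip_width: 87.5
gripper_force: 0.0
[468.03014873 129.13388832 392.26187444] [ 0.48  0.34 -1.04  1.96  0.35  1.03  1.01]
```

View pics/after2.png

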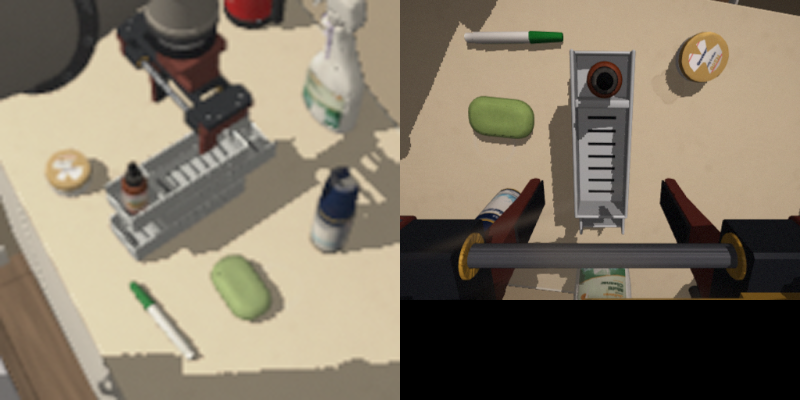

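Picture after2: the stack of three trays is straight. The bottle is upright at the near end, pockets alternate, and the bystanders are untouched. I've used the ten views, so I'll check the rest by numbers.

Run:
```python
from h import *
c=cam('wrist');bot.snapshot('wrist');ds=bot.trace('wrist','dropper_tray')
for d in ds: print('trace',round(d['conf'],2),(np.array(d['rect'])*[512,384,512,384]).round())
d=ds[0];m=np.zeros((384,512),np.uint8);cv2.fillConvexPoly(m,cv2.convexHull(cv2.findNonZero(d['mask'].astype(np.uint8))),1)
for z in(72,80,88): p,e=fit([(c,m)],[459,128,-2.99],z);print(z,p.round(2),round(e,3))
for k in('peg_tray_pocket','empty_tray_pocket','dropper_tray_pocket'):
    for l in bot.landmark_of('wrist',k)[:1]: print(k,onplane(c,np.array(l['position'])*[512,384],{'p':48.5,'e':8.5,'d':88.5}[k[0]]).round(1),round(l['conf'],2))
plan(501,-416,400,54.2,4)
```

```text
trace 0.76 [259. 176.  87. 218.]
72 [458.61 128.36  -3.  ] 0.056
80 [458.63 128.65  -2.99] 0.017
88 [459.19 128.55  -2.99] 0.049
1 slide [0.51, -5.44, -0.09] rot [-0.0, -0.02, 1.86]
2 slide [-0.55, -5.43, -0.09] rot [0.0, 0.0, 1.86]
3 slide [-1.59, -5.22, -0.09] rot [0.0, 0.0, 1.86]
4 slide [-2.57, -4.82, -0.09] rot [0.0, 0.0, 1.86]
tcp [467.7 129.1 391.1] yaw 98.86 t 27.78 F [-0.   0.4  1.1] w 87.6
```

Seated at z = 80 mm, within a millimetre of nominal. On to the soap tray.

```bash
python3 -m creep '[{"slide":[0.1,-1.1,-0.1],"rotation":[0,0,0.4],"fingers":1},{"slide":[0.2,-2.2,-0.2],"rotation":[0,0,0.8],"fingers":1},{"slide":[0.3,-3.3,-0.3],"rotation":[0,0,1.1],"fingers":1},{"slide":[0.4,-4.4,-0.3],"rotation":[0,0,1.5],"fingers":1},{"slide":[0.5,-5.45,-0.3],"rotation":[0,0,1.9],"fingers":1}]'
python3 -m creep '[{"slide":[-0.1,-1.1,0],"rotation":[0,0,0.4],"fingers":1},{"slide":[-0.2,-2.2,0],"rotation":[0,0,0.8],"fingers":1},{"slide":[-0.3,-3.3,0],"rotation":[0,0,1.1],"fingers":1},{"slide":[-0.4,-4.4,0],"rotation":[0,0,1.5],"fingers":1},{"slide":[-0.55,-5.45,0],"rotation":[0,0,1.9],"fingers":1}]'
python3 -m creep '[{"slide":[-0.3,-1,0],"rotation":[0,0,0.4],"fingers":1},{"slide":[-0.6,-2.1,0],"rotation":[0,0,0.8],"fingers":1},{"slide":[-0.9,-3.1,0],"rotation":[0,0,1.1],"fingers":1},{"slide":[-1.2,-4.2,0],"rotation":[0,0,1.5],"fingers":1},{"slide":[-1.6,-5.2,0],"rotation":[0,0,1.9],"fingers":1}]'
python3 -m creep '[{"slide":[-0.6,-1.2,0],"rotation":[0,0,0.5],"fingers":1},{"slide":[-1.3,-2.4,0],"rotation":[0,0,1],"fingers":1},{"slide":[-1.9,-3.6,0],"rotation":[0,0,1.4],"fingers":1},{"slide":[-2.5,-4.8,0],"rotation":[0,0,1.85],"fingers":1},{"slide":[-2.55,-4.8,0],"rotation":[0,0,1.85],"fingers":1}]'
python3 look.py S0 soap_tray >/dev/null;python3 look.py S1 soap_tray;python3 look.py S2 soap_tray
python3 - <<'E'
from h import *
print([(round(d['conf'],2),(np.array(d['rect'])*[512,384,512,384]).round().tolist()) for d in bot.spot_in('wrist','soap')])
va=[v for v in pickle.load(open('A2.pkl','rb')) if v[0]=='soap_tray'][0];vb=pickle.load(open('S2.pkl','rb'))[0]
for z in(-5,0,5): p,e=fit([(v[1],v[2]) for v in(va,vb)],vb[3],z);print(z,round(e,4),p.round(2))
p,e=fit([(vb[1],vb[2])],vb[3]);plan(p[0],p[1],250,np.degrees(p[2])+90,1)
E
```

```text
time: 28.2
tcp_pos: [476.4, -8.8, 399.2]
eef_rot: [-0.0, 0.023, 1.0, 0.0]
wrist_force: [0.4, -0.2, -0.5]
grip_width: 87.6
gripper_force: 0.0
time: 28.62
tcp_pos: [483.9, -145.6, 399.0]
eef_rot: [-0.001, 0.123, 0.992, 0.0]
wrist_force: [-0.4, -1.1, -0.0]
grip_width: 87.9
gripper_force: 0.0
time: 29.03
tcp_pos: [491.4, -282.3, 399.2]
eef_rot: [-0.0, 0.221, 0.975, -0.0]
wrist_force: [1.0, 0.4, -0.2]
grip_width: 88.2
gripper_force: 0.0
time: 29.45
tcp_pos: [495.6, -424.1, 398.2]
eef_rot: [-0.0, 0.319, 0.948, -0.002]
wrist_force: [-0.6, -0.3, 0.8]
grip_width: 87.8
gripper_force: 0.0
soap_tray conf 0.78 pose [ 443.48 -375.37   -0.63] iou-err 0.03
   soap_tray [([442.0, -375.0], 0.62)]
   soap_tray_pocket []
   fit pocket [ 499. -416.    8.]
soap_tray conf 0.73 pose [ 443.79 -374.95   -0.63] iou-err 0.033
   soap_tray [([443.0, -375.0], 0.62)]
   soap_tray_pocket [([501.0, -416.0], 0.94)]
   fit pocket [ 500. -416.    8.]
[(0.72, [380.0, 182.0, 30.0, 39.0]), (0.66, [259.0, 76.0, 39.0, 71.0])]
-5 0.037 [ 443.25 -375.87   -0.63]
0 0.0263 [ 443.82 -374.96   -0.63]
5 0.0388 [ 445.2  -374.96   -0.63]
1 slide [2.7, 0.0, 6.0] rot [-0.0, 0.0, -0.05]
tcp [ 498.1 -415.   399.9] yaw 53.6 t 30.0 F [-0.4  0.6  0. ] w 87.7
```

```bash
python3 -m creep '[{"slide":[0.7,0,1.2],"rotation":[0,0,0],"fingers":1},{"slide":[1.4,0,2.5],"rotation":[0,0,0],"fingers":1},{"slide":[2.1,0,3.7],"rotation":[0,0,0],"fingers":1},{"slide":[2.8,0,4.9],"rotation":[0,0,-0.05],"fingers":1},{"slide":[3,0,5.9],"rotation":[0,0,-0.05],"fingers":1}]'
python3 -c "
from h import *
bot.snapshot('wrist');bot.snapshot('wrist');bot.snapshot('wrist');plan(437.2,-370.4,199,53.9,1)"
```

```text
time: 30.42
tcp_pos: [435.3, -369.4, 250.4]
eef_rot: [-0.001, 0.31, 0.951, 0.0]
wrist_force: [0.0, -0.3, -0.2]
grip_width: 87.8
gripper_force: 0.0
1 slide [-0.0, 0.01, 2.09] rot [0.0, -0.03, -0.0]
tcp [ 437.1 -370.6  251.3] yaw 53.88 t 30.57 F [0.6 0.1 0.1] w 87.8
```

```bash
python3 -m creep '[{"slide":[0,0,0.5],"rotation":[0,0,0],"fingers":1},{"slide":[0,0,1.1],"rotation":[0,0,0],"fingers":1},{"slide":[0,0,1.7],"rotation":[0,0,0],"fingers":1},{"slide":[0,0,2.03],"rotation":[0,0,0],"fingers":1},{"slide":[0,0,2.03],"rotation":[0,0,0],"fingers":1}]' 35
python3 -m creep '[{"slide":[0,0,0],"rotation":[0,0,0],"fingers":1},{"slide":[0,0,0],"rotation":[0,0,0],"fingers":0.6},{"slide":[0,0,0],"rotation":[0,0,0],"fingers":0.4},{"slide":[0,0,0],"rotation":[0,0,0],"fingers":-0.2},{"slide":[0,0,0],"rotation":[0,0,0],"fingers":-0.6}]' 35
python3 -m creep '[{"slide":[0,0,0],"rotation":[0,0,0],"fingers":-0.6},{"slide":[0,0,0],"rotation":[0,0,0],"fingers":-0.6},{"slide":[0,0,0],"rotation":[0,0,0],"fingers":-0.6},{"slide":[0,0,0],"rotation":[0,0,0],"fingers":-0.6},{"slide":[0,0,-0.2],"rotation":[0,0,0],"fingers":-0.6}]' 35
python3 -m creep '[{"slide":[0,0,-0.7],"rotation":[0,0,0],"fingers":-0.6},{"slide":[0,0,-1.7],"rotation":[0,0,0],"fingers":-0.6},{"slide":[0,0,-2.9],"rotation":[0,0,0],"fingers":-0.6},{"slide":[0,0,-4.2],"rotation":[0,0,0],"fingers":-0.6},{"slide":[0,0,-5.5],"rotation":[0,0,0],"fingers":-0.6}]' 35
python3 -m creep '[{"slide":[0,0,-1.3],"rotation":[0,0,0],"fingers":-0.6},{"slide":[0,0,-2.5],"rotation":[0,0,0],"fingers":-0.6},{"slide":[0,0,-3.3],"rotation":[0,0,0],"fingers":-0.6},{"slide":[0,0,-3.4],"rotation":[0,0,0],"fingers":-0.6},{"slide":[0,0,-3.4],"rotation":[0,0,0],"fingers":-0.6}]' 35
python3 -c "
from h import *
plan(503.6,135.5,430,98.8,5)"
```

```text
time: 30.98
tcp_pos: [438.1, -371.2, 200.8]
eef_rot: [-0.0, 0.31, 0.951, 0.0]
wrist_force: [-0.2, 0.6, -1.0]
grip_width: 87.8
gripper_force: 0.0
time: 31.4
tcp_pos: [437.8, -371.1, 202.0]
eef_rot: [0.0, 0.31, 0.951, -0.0]
wrist_force: [0.4, 1.3, 0.4]
grip_width: 64.8
gripper_force: 0.0
time: 31.82
tcp_pos: [437.2, -370.8, 205.7]
eef_rot: [-0.001, 0.31, 0.951, 0.0]
wrist_force: [-0.5, 0.2, -3.1]
grip_width: 63.9
gripper_force: 35.0
time: 32.23
tcp_pos: [437.0, -370.6, 344.6]
eef_rot: [-0.001, 0.31, 0.951, 0.001]
wrist_force: [-0.4, -0.3, -3.5]
grip_width: 63.7
gripper_force: 35.0
time: 32.65
tcp_pos: [437.6, -370.9, 429.3]
eef_rot: [0.001, 0.31, 0.951, -0.0]
wrist_force: [-0.8, -0.2, -3.4]
grip_width: 63.5
gripper_force: 35.0
1 slide [1.96, 3.58, -0.01] rot [-0.01, 0.01, -1.5]
2 slide [1.38, 3.85, -0.01] rot [0.0, 0.0, -1.5]
3 slide [0.76, 4.01, -0.01] rot [0.0, 0.0, -1.5]
4 slide [0.13, 4.08, -0.01] rot [0.0, 0.0, -1.5]
5 slide [-0.51, 4.05, -0.01] rot [0.0, 0.0, -1.5]
tcp [ 437.6 -370.9  429.3] yaw 53.84 t 32.65 F [-0.8 -0.2 -3.4] w 63.5
```

```bash
python3 -m creep '[{"slide":[0.2,0.4,0],"rotation":[0,0,-0.2],"fingers":-0.6},{"slide":[0.6,1.1,0],"rotation":[0,0,-0.5],"fingers":-0.6},{"slide":[1.1,1.9,0],"rotation":[0,0,-0.8],"fingers":-0.6},{"slide":[1.5,2.7,0],"rotation":[0,0,-1.1],"fingers":-0.6},{"slide":[1.95,3.6,0],"rotation":[0,0,-1.5],"fingers":-0.6}]'
python3 -m creep '[{"slide":[0.3,0.8,0],"rotation":[0,0,-0.3],"fingers":-0.6},{"slide":[0.6,1.5,0],"rotation":[0,0,-0.6],"fingers":-0.6},{"slide":[0.8,2.3,0],"rotation":[0,0,-0.9],"fingers":-0.6},{"slide":[1.1,3.1,0],"rotation":[0,0,-1.2],"fingers":-0.6},{"slide":[1.4,3.85,0],"rotation":[0,0,-1.5],"fingers":-0.6}]'
python3 -m creep '[{"slide":[0.15,0.8,0],"rotation":[0,0,-0.3],"fingers":-0.6},{"slide":[0.3,1.6,0],"rotation":[0,0,-0.6],"fingers":-0.6},{"slide":[0.45,2.4,0],"rotation":[0,0,-0.9],"fingers":-0.6},{"slide":[0.6,3.2,0],"rotation":[0,0,-1.2],"fingers":-0.6},{"slide":[0.75,4,0],"rotation":[0,0,-1.5],"fingers":-0.6}]'
python3 -m creep '[{"slide":[0,0.8,0],"rotation":[0,0,-0.3],"fingers":-0.6},{"slide":[0,1.6,0],"rotation":[0,0,-0.6],"fingers":-0.6},{"slide":[0.1,2.4,0],"rotation":[0,0,-0.9],"fingers":-0.6},{"slide":[0.1,3.2,0],"rotation":[0,0,-1.2],"fingers":-0.6},{"slide":[0.1,4.1,0],"rotation":[0,0,-1.5],"fingers":-0.6}]'
python3 -m creep '[{"slide":[-0.1,0.9,0],"rotation":[0,0,-0.3],"fingers":-0.6},{"slide":[-0.2,1.8,0],"rotation":[0,0,-0.6],"fingers":-0.6},{"slide":[-0.35,2.7,0],"rotation":[0,0,-1],"fingers":-0.6},{"slide":[-0.45,3.5,0],"rotation":[0,0,-1.3],"fingers":-0.6},{"slide":[-0.5,4,0],"rotation":[0,0,-1.5],"fingers":-0.6}]'
python3 -c "
from h import *
for i in range(3): bot.snapshot('wrist')
plan(504.3,135.6,345,98.8,1)"
```

```text
time: 33.07
tcp_pos: [451.2, -266.7, 427.6]
eef_rot: [-0.001, 0.233, 0.973, 0.0]
wrist_force: [-0.5, 0.3, -2.7]
grip_width: 64.0
gripper_force: 35.0
time: 33.48
tcp_pos: [464.5, -165.8, 429.0]
eef_rot: [0.0, 0.156, 0.988, 0.0]
wrist_force: [-0.1, 0.4, -2.8]
grip_width: 63.9
gripper_force: 35.0
time: 33.9
tcp_pos: [477.5, -65.2, 429.0]
eef_rot: [0.0, 0.078, 0.997, -0.0]
wrist_force: [-0.3, 0.4, -2.5]
grip_width: 63.5
gripper_force: 35.0
time: 34.32
tcp_pos: [491.2, 36.0, 428.9]
eef_rot: [0.0, 0.0, 1.0, -0.0]
wrist_force: [0.5, 0.2, -2.6]
grip_width: 63.9
gripper_force: 35.0
time: 34.73
tcp_pos: [503.7, 137.7, 429.1]
eef_rot: [0.0, -0.08, 0.997, 0.001]
wrist_force: [-0.6, 0.1, -2.0]
grip_width: 63.7
gripper_force: 35.0
1 slide [-0.02, -0.03, 3.36] rot [0.01, -0.0, 0.04]
tcp [503.7 136.1 428.9] yaw 99.02 t 34.88 F [-0.9 -0.1 -2.6] w 63.5
```

```bash
python3 -m creep '[{"slide":[-0.02,0,0.6],"rotation":[0,0,0.04],"fingers":-0.6},{"slide":[-0.02,-0.02,1.4],"rotation":[0,0,0.04],"fingers":-0.6},{"slide":[-0.02,-0.02,2.2],"rotation":[0,0,0.04],"fingers":-0.6},{"slide":[-0.02,-0.02,3],"rotation":[0,0,0.04],"fingers":-0.6},{"slide":[-0.02,-0.02,3.4],"rotation":[0,0,0.04],"fingers":-0.6}]'
python3 -c "
from h import *
for i in range(2): bot.snapshot('wrist')
plan(504.3,135.6,327,98.8,1)"
```

```text
time: 35.3
tcp_pos: [504.1, 132.4, 341.6]
eef_rot: [-0.002, -0.074, 0.997, -0.001]
wrist_force: [0.9, -0.7, -2.6]
grip_width: 63.6
gripper_force: 35.0
1 slide [-0.02, 0.11, 0.61] rot [-0.01, -0.03, -0.04]
tcp [504.2 132.9 342.4] yaw 98.55 t 35.4 F [-0.6  0.7 -2.3] w 63.9
```

```bash
python3 -m creep '[{"slide":[0,0,0.2],"rotation":[0,0,0],"fingers":-0.6},{"slide":[0,0,0.4],"rotation":[0,0,0],"fingers":-0.6},{"slide":[0,0,0.5],"rotation":[0,0,0],"fingers":-0.6},{"slide":[0,0,0.5],"rotation":[0,0,0],"fingers":-0.6},{"slide":[0,0,0.5],"rotation":[0,0,0],"fingers":-0.6}]'
python3 -c "
from h import *
for i in range(2): bot.snapshot('wrist')
plan(504.3,135.6,321.5,98.8,1)"
```

```text
time: 35.82
tcp_pos: [504.8, 134.1, 331.7]
eef_rot: [0.0, -0.075, 0.997, 0.0]
wrist_force: [0.7, -0.6, -3.6]
grip_width: 63.2
gripper_force: 35.0
1 slide [0.01, 0.06, 0.41] rot [-0.0, 0.01, -0.03]
tcp [504.8 134.2 331.8] yaw 98.6 t 35.92 F [-0.7  0.5 -3.3] w 63.5
```

```bash
python3 -m creep '[{"slide":[0,0.06,0.05],"rotation":[0,0,0],"fingers":-0.6},{"slide":[0,0.06,0.12],"rotation":[0,0,-0.03],"fingers":-0.6},{"slide":[0,0.06,0.2],"rotation":[0,0,-0.03],"fingers":-0.6},{"slide":[0,0.06,0.25],"rotation":[0,0,-0.03],"fingers":-0.6},{"slide":[0,0.06,0.25],"rotation":[0,0,-0.03],"fingers":-0.6}]'
python3 -m creep '[{"slide":[0,0,0.05],"rotation":[0,0,0],"fingers":-0.6},{"slide":[0,0,0.1],"rotation":[0,0,0],"fingers":-0.6},{"slide":[0,0,0.14],"rotation":[0,0,0],"fingers":-0.6},{"slide":[0,0,0.15],"rotation":[0,0,0],"fingers":-0.6},{"slide":[0,0,0.15],"rotation":[0,0,0],"fingers":-0.6}]'
```

```text
time: 36.33
tcp_pos: [504.3, 135.5, 324.8]
eef_rot: [-0.0, -0.077, 0.997, -0.0]
wrist_force: [0.0, 0.3, -3.4]
grip_width: 63.4
gripper_force: 35.0
time: 36.75
tcp_pos: [504.5, 135.7, 321.9]
eef_rot: [0.0, -0.077, 0.997, -0.0]
wrist_force: [-1.6, -1.5, 4.1]
grip_width: 63.5
gripper_force: 35.0
```

Passed the runner height freely and contact is at the seated height, 321.9 mm. Release, rise and check.

```bash
python3 -m creep '[{"slide":[0,0,-0.02],"rotation":[0,0,0],"fingers":-0.6},{"slide":[0,0,-0.02],"rotation":[0,0,0],"fingers":0.7},{"slide":[0,0,-0.02],"rotation":[0,0,0],"fingers":0.9},{"slide":[0,0,-0.02],"rotation":[0,0,0],"fingers":0.9},{"slide":[0,0,-0.02],"rotation":[0,0,0],"fingers":0.95}]'
python3 -m creep '[{"slide":[0,0,-0.6],"rotation":[0,0,0],"fingers":1},{"slide":[0,0,-1.4],"rotation":[0,0,0],"fingers":1},{"slide":[0,0,-2.6],"rotation":[0,0,0],"fingers":1},{"slide":[0,0,-4],"rotation":[0,0,0],"fingers":1},{"slide":[0,0,-5.4],"rotation":[0,0,0],"fingers":1}]'
python3 -m creep '[{"slide":[-0.7,0,-0.5],"rotation":[0,0,0],"fingers":1},{"slide":[-1.4,0,-0.5],"rotation":[0,0,0],"fingers":1},{"slide":[-2.1,0,-0.5],"rotation":[0,0,0],"fingers":1},{"slide":[-2.6,0,-0.5],"rotation":[0,0,0],"fingers":1},{"slide":[-2.6,0,-0.5],"rotation":[0,0,0],"fingers":1}]'
python3 - <<'E'
from h import *
for i in range(3): c=cam('wrist');bot.snapshot('wrist')
ds=bot.trace('wrist','soap_tray')
for d in ds[:2]:
    print(round(d['conf'],2),(np.array(d['rect'])*[512,384,512,384]).round())
    m=np.zeros((384,512),np.uint8);cv2.fillConvexPoly(m,cv2.convexHull(cv2.findNonZero(d['mask'].astype(np.uint8))),1)
    for z in(112,120,128): p,e=fit([(c,m)],[511.5,136.7,.152],z);print(z,p.round(2),round(e,3))
for k,z in(('dropper',80+8.5),('soap',128.5)):
    for l in bot.landmark_of('wrist',k)[:2]: print(k,onplane(c,np.array(l['position'])*[512,384],z).round(1),round(l['conf'],2))
    print([(round(d['conf'],2),(np.array(d['rect'])*[512,384,512,384]).round().tolist()) for d in bot.spot_in('wrist',k)[:2]])
cs=cam('side');bot.snapshot('side')
for k,z in(('dropper',88.5),('soap',128.5),('peg_tray',40),('empty_tray',0)): print('side',k,[(onplane(cs,np.array(l['position'])*[512,384],z).round().tolist(),round(l['conf'],2)) for l in bot.landmark_of('side',k)[:3]])
print('bottle expected',pose(458.6,128.6,-2.99,[69,0,88.5]).round())
print('bottle top expected px',proj(c,pose(458.6,128.6,-2.99,[69,0,191])).round(), 'foot',proj(c,pose(458.6,128.6,-2.99,[69,0,88.5])).round())
print(bot.get_state()['wrist_force'],tool()[0])
E
```

```text
time: 37.17
tcp_pos: [504.6, 135.6, 322.0]
eef_rot: [0.0, -0.077, 0.997, 0.0]
wrist_force: [-0.1, -0.1, -0.5]
grip_width: 84.6
gripper_force: 0.0
time: 37.58
tcp_pos: [504.1, 135.5, 458.0]
eef_rot: [-0.001, -0.077, 0.997, 0.0]
wrist_force: [0.8, -0.8, 0.0]
grip_width: 87.6
gripper_force: 0.0
time: 38.0
tcp_pos: [570.5, 145.2, 469.1]
eef_rot: [0.0, -0.076, 0.997, 0.001]
wrist_force: [-0.3, 0.2, -1.0]
grip_width: 87.9
gripper_force: 0.0
0.57 [261. 114.  80. 212.]
112 [5.1130e+02 1.3737e+02 1.6000e-01] 0.046
120 [5.1282e+02 1.3726e+02 1.6000e-01] 0.017
128 [5.1443e+02 1.3759e+02 1.6000e-01] 0.045
[(0.75, [261.0, 5.0, 34.0, 10.0])]
soap [472.3 131.8 128.5] 0.63
soap [477.1  25.5 128.5] 0.6
[(0.66, [261.0, 83.0, 48.0, 83.0])]
side dropper [([381.0, 111.0, 88.0], 0.73), ([341.0, 210.0, 88.0], 0.43), ([520.0, 168.0, 88.0], 0.36)]
side soap [([443.0, -66.0, 128.0], 0.84), ([553.0, -310.0, 128.0], 0.6), ([469.0, 121.0, 128.0], 0.49)]
side peg_tray [([511.0, 143.0, 40.0], 0.55)]
side empty_tray [([464.0, 128.0, 0.0], 0.93)]
bottle expected [390. 118.  88.]
bottle top expected px [[258. -47.]] foot [[258.  -2.]]
[-0.64829054 -0.26074065  0.6851901 ] [568.61151888 145.43706031 469.47963689]
```

Run:
```python
from h import *
c=cam('side');bot.snapshot('side')
d=bot.spot_in('side','dropper')[0];r=np.array(d['rect'])*[512,384,512,384];print('rect',r.round(),d['conf'])
a=np.linspace(0,6.28,24);P=np.array([[69+16.5*k*np.cos(t),16.5*k*np.sin(t),z] for t in a for z,k in((88.5,1),(140,1),(191,.5))]);u=proj(c,pose(458.6,128.6,-2.99,P))
e=np.r_[(u.min(0)+u.max(0))/2,np.ptp(u,axis=0)];print('upright expects',e.round())
if abs(r-e).max()<9: print(bot.hand_in())
```

```text
rect [243. 229.  21.  27.] 0.64
upright expects [230. 180.  10.  22.]
```

Run:
```python
from h import *
e=np.array([230,180,10,22])
for i in range(3):
    bot.snapshot('side');L=[np.array(d['rect'])*[512,384,512,384] for d in bot.spot_in('side','dropper')];print([x.round().tolist() for x in L])
    if L and min(abs(r-e).max() for r in L)<7: print(bot.hand_in());break
```

```text
[[229.0, 181.0, 10.0, 16.0]]
the job is handed in; nothing more can be done
None
```

The four trays are stacked as asked, each turned end for end with all pockets open and the soap on top, the bottle reading upright in the last side view, and the job was handed in at about 39 s.

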